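# Stop the blender, stand up and fit its beaker, start it on slow

### The job

The blender has been left with its fast key down and its beaker off. Press the wide stop key so that the fast key pops up; then stand the lying beaker upright on the worktop and let go of it, take it again by the bar on its lid and set it down fully home in the square nest of the base, and let go. Only then start the blender by pressing the slow key, the narrow key next to the stop key; leave the tin, the spice jar and the soap as they are.

Things in the scene. Friction and masses are not known exactly. Their poses are not given: they have to be found in the camera images.
- blender_base: White blender base, fixed, 180 deep (x), 160 wide (y). Origin: centre of underside. +x points from the key side to the nest side, +y to the left seen from the key side, z up. Front deck 42 mm high (x -90 to -14), rear platform 55 mm high. Black keys in a row along y at x = -60: stop at y +42, slow -8, fast -50; tops 60 mm above the worktop when up, 50 latched down, 47 at the lowest.
- nest (a point): Centre of the nest's floor on the base, 55 mm above the worktop; axes as the base. Square of 60 x 60 mm, sides along the base's x and y, walled by lips 14 mm high that slope outward (75 mm wide at their tops) and guide the beaker's 54 mm square foot in, any of four ways round.
- stop_top (a point): Centre of the top face of the stop key, 44 wide (base y) x 36 mm; moves with the key. 14 mm free between neighbouring keys.
- slow_top (a point): Centre of the top face of the slow key, the narrow key (28 wide x 36 mm) next to the stop key; moves with the key. The nest's centre lies 96 mm behind the row of keys.
- key_stop (a joint): Travel of the stop key: 0 up, about 0.010 m latched down, 0.013 at its lowest stop. The keys are sprung and interlocked by one latch: press a key to its lowest stop (3 to 4 N until there, then solid), and the key that was down pops up while the pressed one stays latched down when let go.
- key_slow (a joint): Travel of the slow key, as key_stop: 0 up, about 0.010 latched down.
- key_fast (a joint): Travel of the fast key, as key_stop: 0 up, about 0.010 latched down. This one is down at the start.
- beaker: Beaker with lid fixed on, 132 mm long, about 0.3 kg, lying on a flat side at the start. Origin: in that flat side, half-way along; +x from foot to lid bar, z up while it lies. From the foot: heavy black foot 22 long, 54 x 54; steel body 70 long, 52 x 52, rounded edges; black lid 12 long, 54 x 54; lid bar 28. It settles upright by itself from up to 25 degrees.
- beaker_mid (a point): Centre of the beaker over all (66 mm from the foot's face, on its axis, 27 mm above the worktop while it lies); axes as the beaker: x from foot to lid bar.
- beaker_foot (a point): Centre of the foot's flat end face; axes as the beaker.
- lid_bar: Black grip bar on the lid, fixed to it: 16 mm thick (along the beaker's y), 44 long (along the beaker's z), standing 28 mm out of the lid. Origin at the bar's centre, 118 mm from the foot's face; axes as the beaker.
- tin_1: Bystander: food tin, 57 mm across, 72 high; origin in its underside.
- spice_jar_3: Bystander: glass spice jar with a white cap, 44 mm across, 109 high; origin in its underside.
- soap_1: Bystander: pale green bar of soap, 58x84x26 mm; origin in its underside. Behind it stands a fixed red dish drainer (world x from 0.49, y -0.02 to 0.35, rim 115 mm high, plates in it higher) and above that a wall cabinet (x from 0.60, 0.45 m up): keep the arm clear of both.

How it is judged:
By the outcome, as a careful person would: the job done as asked, in the order asked, and still so for the second after the job is handed in, with the robot touching nothing.
It also fails if it takes over 72 s, if anything falls off the work surface, if the arm or the gripper's body presses on something with over 40 N, if the wrist force passes 120 N, or if a joint passes its speed limit or range.

### The arm

A 6-joint arm with a two-finger parallel gripper is mounted at the origin on a cart in front of the work surface, level with it; the furniture and walls round the work are solid. World frame = base frame: x ahead of the robot, y to its left, z up, the work surface at z = 0. Lengths are in mm, angles in rad, forces in N, time in s.
With the tool pointing down it reaches from about 300 to 1000 mm from the base axis. Payload 5.1 kg.
Tool frame: the origin (TCP) lies on the front face of the gripper's body, between the roots of the fingers; the fingertips stand 78 mm ahead of it and the grasp point (between the pads) lies 59 mm ahead of it; x points along the fingers, y is the direction in which the jaws open and shut, and the axes are right-handed (so a half turn about x gives the same grasp; the last joint's range is limited). The gripper opens to 95 mm and grips with 3 to 60 N. Pads are 20 mm wide; open, the fingers measure 119 mm over their backs; the gripper's body (75 mm by 180 mm) begins 59 mm behind the grasp point.
Start: joints at [1.082, 0.124, 1.65, -0, 1.367, -0.083], TCP at [256.609, 597.191, 292.256] pointing down, gripper open.
Joint ranges: [-2.61, 2.61], [-1.02, 2.33], [0.03, 2.71], [-1.35, 4.49], [0.32, 2.68], [-2.91, 2.91]. Speed limits (rad/s): [2.57, 2.57, 3.14, 3.14, 3.14, 3.14].

### API

Orientations are given as a rotation vector (axis times angle).
In Python, from plant import sensors, optics, bot gives the robot as it stands.
- The arm moves only by the shell command python3 -m pendant 'ROWS'. ROWS is JSON, a list of rows, each an object of numbers: "x", "y", "z": the shift along the world's x, y, z in cm; "rx", "ry", "rz": the turn, a rotation vector about the world's x, y, z in rad; "fingers": the closure in counts, from 0 (fully open) to 255 (shut). In form: [{"x": .., "y": .., "z": .., "rx": .., "ry": .., "rz": .., "fingers": ..}, ...]. A call has exactly 8 rows; each row is the pose to reach, as a shift and turn from the pose measured when the call began; what a row does not reach only later rows make up. A row lasts 1/10 s, in which the tool goes at most 50 mm and 8.59 degrees, less where a joint would pass 70% of its speed; a pose out of reach is approached as far as the arm can. A call with a gripper value outside its range is refused whole. The fingers move at their own pace and stop on an object; the grip force is fixed at half the most. Time passes only in rows, so rows that repeat a pose let the fingers close, or fill a call up. It gives the time, the measured TCP pose, the force and the opening at its end, in the units of the state.
- sensors.sense(): the state, without advancing time (a new reading comes with each control period).
- optics.read_camera(name): name is "side" or "top" or "wrist"; returns a dict with "color" (480x640x3 uint8, red, green, blue), "depth" (480x640 float32, mm along the optical axis (not along the pixel's ray), 0 where there is no reading), "fx", "fy", "cx", "cy" (pixels), "rvec" (rotation vector, rad) and "tvec" (3), from world to camera coordinates, as OpenCV has them. Camera axes: x right, y down, z forward; pixel columns grow to the right and rows downward; lengths in mm; the calibration is good to about 2 mm. A picture is of the moment at which its call begins.
- bot.close_job(): hands the job in, once; it reports no verdict.
The state is a dict: "clock": time; "joint_pos": joint angles; "qvel": joint speeds; "effort": joint torques, N m; "position": TCP position; "orientation": TCP orientation; "force": force on the tool from outside, world axes, zero at the start; "wrist_torque": the same for the moment, N m; "width": finger opening in mm.
Only numpy, scipy, OpenCV 4.12 (cv2) and the standard library are available. Lean on these libraries where they do the work, as an engineer would, in place of code of your own. Each camera call takes 0.05 s, during which the arm holds its last target.

## Working session

There is one attempt and no reset: what is moved stays moved. The work goes in short steps, Python scripts to look and compute and a shell command to move; the robot and the scene stay as the last step left them, time stands still between calls to the robot, and variables do not carry over. Pictures are saved under pics/ and viewed, and the job is handed in when it is done.

```bash
ls; mkdir -p pics
python3 - <<'E'
from plant import sensors, optics
import cv2,pickle
print(sensors.sense())
for n in ["side","top","wrist"]:
    d=optics.read_camera(n); pickle.dump(d,open(f"pics/{n}0.pkl","wb"))
    cv2.imwrite(f"pics/{n}0.png",d["color"][:,:,::-1]); print(n,d["fx"],d["fy"],d["cx"],d["cy"],d["rvec"],d["tvec"])
E
```

```text
pics
{'clock': 0.0, 'joint_pos': array([ 1.08243248e+00,  1.24481017e-01,  1.65167229e+00, -3.42518088e-05,
        1.36746971e+00, -8.25729550e-02]), 'qvel': array([-0.00029896,  0.00101274,  0.00066345,  0.00025307,  0.00061077,
        0.00034623]), 'effort': array([ 1.54695663e-03, -4.17606819e+01, -3.59933817e+01,  7.75522110e-02,
        4.92032699e-02, -1.45269978e-04]), 'position': array([256.37612924, 596.78167036, 291.00347965]), 'orientation': array([ 0.31678321,  1.54779871, -0.31987583]), 'force': array([-0.07996908,  0.60004576,  0.22199328]), 'wrist_torque': array([-0.03053638, -0.00606221, -0.01679598]), 'width': 95.07766455082856}
side 508.9701590311728 508.9701590311728 324.77837734959553 234.71008750400011 [ 1.89930591 -1.46398769  0.64964271] [-145.29847459  389.94742643 1009.43485057]
top 464.28452976327907 464.28452976327907 319.1160878361667 246.30621183528626 [ 1.9829208  -2.25332657  0.2315684 ] [  21.38997082  534.34534962 1008.40347684]
wrist 333.5763782695622 333.5763782695622 320.72768761407633 239.36934388285664 [-2.44412747 -1.60972978 -0.19688696] [-647.42062246  -27.70529166  390.58873771]
```

View pics/side0.png

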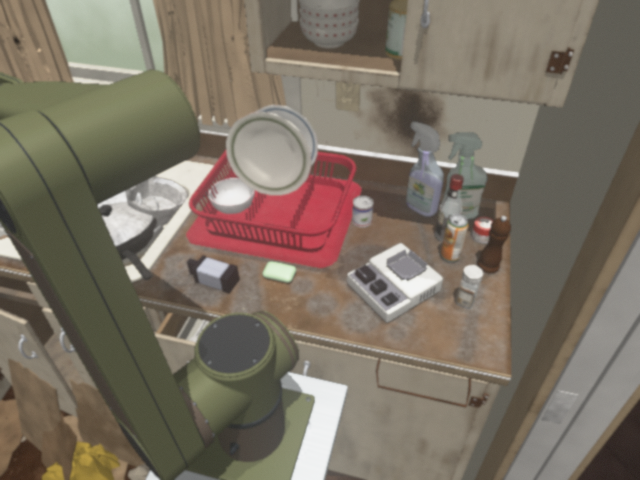

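View pics/top0.png

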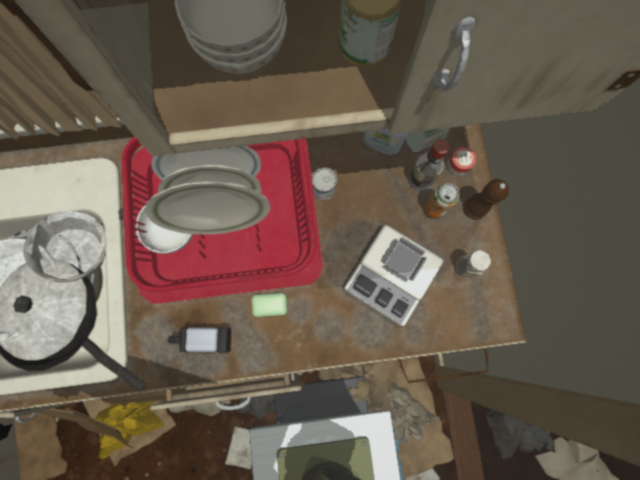

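View pics/wrist0.png

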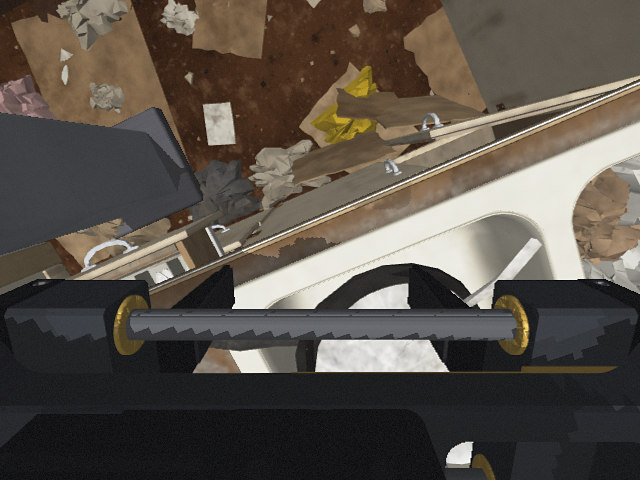

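```bash
cat > h.py <<'E'
import numpy as np,cv2,pickle
def cam(d):
    R=cv2.Rodrigues(np.array(d["rvec"],float))[0]; t=np.array(d["tvec"],float).reshape(3)
    return R,-R.T@t,t
def ray(d,u,v,z):
    R,C,t=cam(d); r=R.T@np.array([(u-d["cx"])/d["fx"],(v-d["cy"])/d["fy"],1.]); return C+r*(z-C[2])/r[2]
def proj(d,P):
    R,C,t=cam(d); p=R@np.array(P,float)+t; return p[0]/p[2]*d["fx"]+d["cx"],p[1]/p[2]*d["fy"]+d["cy"]
def cloud(d):
    R,C,t=cam(d); v,u=np.mgrid[0:480,0:640]; z=d["depth"]
    p=np.stack([(u-d["cx"])/d["fx"]*z,(v-d["cy"])/d["fy"]*z,z],-1)
    return (p-t)@R
def crop(d,x0,x1,y0,y1,s,name):
    cv2.imwrite(name,cv2.resize(d["color"][y0:y1,x0:x1,::-1],None,fx=s,fy=s,interpolation=cv2.INTER_CUBIC))
E
python3 - <<'E'
from h import *
d=pickle.load(open("pics/top0.pkl","rb"))
crop(d,330,500,215,335,4.5,"pics/c1.png"); crop(d,150,300,285,365,5,"pics/c2.png")
P=cloud(d)
for n,u,v in [("bk",200,340),("foot",224,340),("bar",175,340),("deck",352,268),("plat",430,265),("stop",365,286),("slow",383,297),("fast",401,306),("nest",404,259),("table",300,340),("rim",115,200)]: print(n,P[v,u].round(1), d["depth"][v,u])
E
```

```text
bk [357.5 239.2  55.4] 1018.34143
foot [350.8 187.   55.4] 1018.4869
bar [364.9 296.4  45.9] 1027.4585
deck [ 481.2 -119.3    1.3] 1106.1881
plat [ 458.1 -291.7   51.6] 1057.2686
stop [ 428.8 -137.    58.1] 1040.5806
slow [ 399.2 -172.9   60.5] 1033.4275
fast [ 375.  -211.6   48.8] 1041.1198
nest [ 479.  -234.7   54. ] 1057.3925
table [330.   23.7   0.9] 1072.3994
rim [719.2 430.4   8.5] 1130.6842
```

View pics/c1.png

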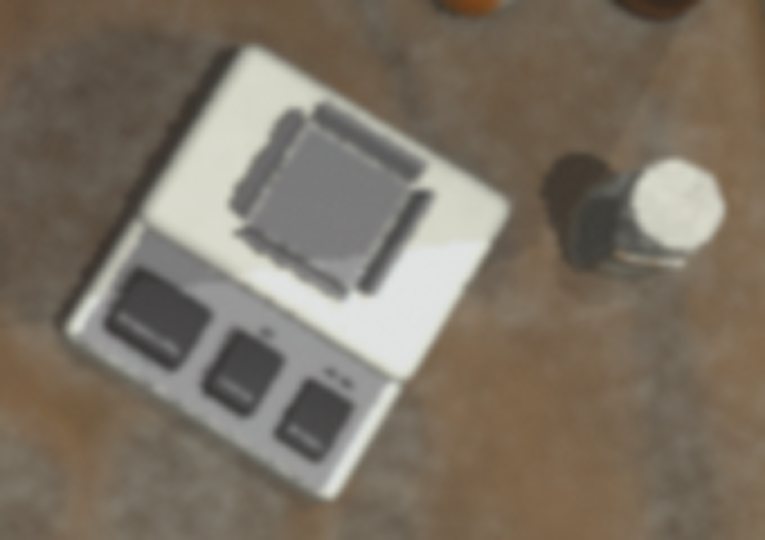

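View pics/c2.png

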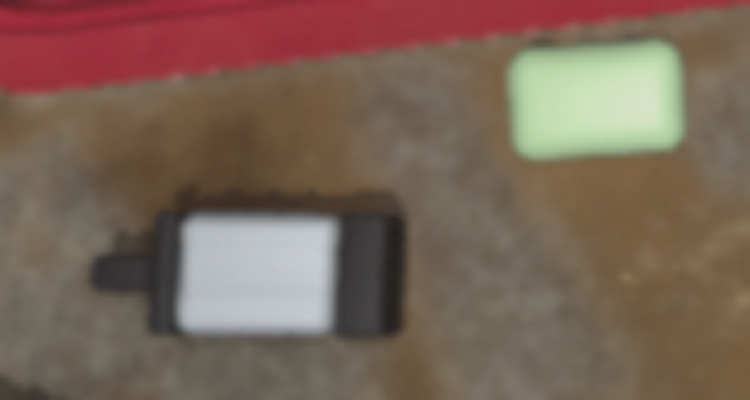

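Run:
```python
from h import *
for cn in ["top","side"]:
    d=pickle.load(open(f"pics/{cn}0.pkl","rb")); P=cloud(d); Z=P[...,2]
    g=cv2.cvtColor(d["color"],cv2.COLOR_RGB2GRAY)
    # base region from cloud
    X,Y=P[...,0],P[...,1]
    reg=(X>330)&(X<580)&(Y>-340)&(Y<-80)&(Z>30)&(Z<75)
    n,l,s,c=cv2.connectedComponentsWithStats((reg&(g<85)).astype(np.uint8))
    keys=[]
    for i in range(1,n):
        if s[i,4]>40:
            ct=cv2.findContours((l==i).astype(np.uint8),cv2.RETR_EXTERNAL,cv2.CHAIN_APPROX_NONE)[0][0]
            r=cv2.minAreaRect(ct); m=l==i
            print(cn,s[i],c[i].round(1),np.median(Z[m]).round(1),[ray(d,*c[i],z)[:2].round(1) for z in(60,50)], "cloud",np.median(P[m],0).round(1))
    pl=reg&(g>150)&(Z>50)
    q=np.stack([X[pl],Y[pl]],1).astype(np.float32); print("white",pl.sum(),cv2.minAreaRect(q))
    pl=reg; q=np.stack([X[pl],Y[pl]],1).astype(np.float32); print("all",pl.sum(),cv2.minAreaRect(q))
    # beaker
    reg=(X>300)&(X<440)&(Y>130)&(Y<340)&(Z>25)&(Z<75)
    for nm,m in (("steel",reg&(g>120)&(Z>48)),("dark",reg&(g<80)),("all",reg&(Z>48)),("bar",reg&(Y>280))):
        q=np.stack([X[m],Y[m]],1).astype(np.float32)
        if len(q)>5: print(nm,len(q),cv2.minAreaRect(q),np.median(Z[m]))
```

```text
top [354 275  22  22 260] [364.4 284.7] 58.5 [array([ 431.6, -135.9]), array([ 432.7, -137.1])] cloud [ 431.9 -136.1   58.5]
top [375 289  17  18 168] [383.2 297. ] 58.4 [array([ 399.2, -173.5]), array([ 400., -175.])] cloud [ 400.  -174.8   58.4]
top [392 300  16  17 139] [399.4 307.2] 48.6 [array([ 372.3, -205.5]), array([ 372.8, -207.4])] cloud [ 373.4 -208.2   48.6]
white 1842 ((474.0497741699219, -230.20416259765625), (156.82620239257812, 108.5982666015625), 50.14109420776367)
all 5542 ((484.061767578125, -238.4308624267578), (160.79867553710938, 272.3404541015625), 49.908775329589844)
steel 685 ((358.5459289550781, 237.37930297851562), (67.02411651611328, 49.8153076171875), 82.66114044189453) 52.032266702481614
dark 505 ((359.7781982421875, 245.74171447753906), (132.11045837402344, 52.695980072021484), 81.66022491455078) 52.05335260454815
all 1139 ((359.7750244140625, 245.37332153320312), (131.1858367919922, 52.22499084472656), 81.30724334716797) 52.190655814088245
bar 120 ((359.6345520019531, 295.7005615234375), (41.11555862426758, 31.20168113708496), 0.295284628868103) 48.898
[... 421 characters left out ...]
, -231.9703369140625), (161.2781982421875, 113.35942077636719), 49.56802749633789)
all 3944 ((482.5691833496094, -240.30865478515625), (161.27923583984375, 276.27191162109375), 49.5694694519043)
steel 412 ((356.5216369628906, 234.8702392578125), (72.9661636352539, 54.708473205566406), 80.83615112304688) 53.01197033853256
dark 371 ((355.492919921875, 242.7853240966797), (130.47879028320312, 53.51109313964844), 83.22566223144531) 49.13838615392682
all 679 ((358.2039489746094, 243.3924560546875), (131.57308959960938, 57.90288162231445), 83.279296875) 53.11051975112426
bar 93 ((358.7348937988281, 290.82135009765625), (45.824440002441406, 24.155181884765625), 48.371891021728516) 47.17966507005203
```

Run:
```python
from h import *
d=pickle.load(open("pics/wrist0.pkl","rb")); R,C,t=cam(d)
T=cv2.Rodrigues(np.array([ 0.31678321,  1.54779871, -0.31987583]))[0]; p=np.array([256.4,596.8,291.])
print(T.round(3)); print("cam in tool",T.T@(C-p),"axes",(T.T@R.T).round(2))
y=T[:,1]; print("jaw heading",np.degrees(np.arctan2(y[1],y[0])))
d=pickle.load(open("pics/top0.pkl","rb"))
g=cv2.cvtColor(d["color"],cv2.COLOR_RGB2GRAY)
# nest incl lips: dark-gray blob on platform
P=cloud(d);X,Y,Z=[P[...,i] for i in range(3)]
s=np.array([399.5,-173.5]);a=np.radians(-39.8);ex=np.array([np.cos(a),np.sin(a)]);ey=np.array([-ex[1],ex[0]])
u=(X-s[0])*ex[0]+(Y-s[1])*ex[1]; v=(X-s[0])*ey[0]+(Y-s[1])*ey[1]
m=(abs(u-96)<48)&(abs(v-8)<70)&(g<150)&(Z>45)
n,l,st,c=cv2.connectedComponentsWithStats(m.astype(np.uint8)); i=1+np.argmax(st[1:,4]); ct=cv2.findContours((l==i).astype(np.uint8),0,1)[0][0]
print(st[i],c[i])
h=cv2.convexHull(ct).reshape(-1,2); W=np.array([ray(d,*q,62)[:2] for q in h],np.float32); print(cv2.minAreaRect(W))
```

```text
[[-0.001  0.395  0.919]
 [-0.002  0.919 -0.395]
 [-1.    -0.002 -0.   ]]
cam in tool [-92.57811905  -1.16865364 -68.58206648] axes [[ 0.   -0.25  0.97]
 [ 1.   -0.   -0.  ]
 [ 0.    0.97  0.25]]
jaw heading 66.7503003808061
[ 381  238   45   43 1245] [402.98393574 258.58232932]
((478.8738708496094, -230.78732299804688), (85.55252075195312, 84.06915283203125), 49.46678161621094)
```

```bash
python3 -m pendant '[{"x":17.5,"y":-73.3,"z":-2,"rz":-0.29,"fingers":255},{"x":17.5,"y":-73.3,"z":-2,"rz":-0.29,"fingers":255},{"x":17.5,"y":-73.3,"z":-2,"rz":-0.29,"fingers":255},{"x":17.5,"y":-73.3,"z":-2,"rz":-0.29,"fingers":255},{"x":17.5,"y":-73.3,"z":-2,"rz":-0.29,"fingers":255},{"x":17.5,"y":-73.3,"z":-2,"rz":-0.29,"fingers":255},{"x":17.5,"y":-73.3,"z":-2,"rz":-0.29,"fingers":255},{"x":17.5,"y":-73.3,"z":-2,"rz":-0.29,"fingers":255}]'
```

```text
$[0]: bad value
```

```bash
python3 -m pendant '[{"x":17.5,"y":-73.3,"z":-2,"rx":0,"ry":0,"rz":-0.29,"fingers":255},{"x":17.5,"y":-73.3,"z":-2,"rx":0,"ry":0,"rz":-0.29,"fingers":255},{"x":17.5,"y":-73.3,"z":-2,"rx":0,"ry":0,"rz":-0.29,"fingers":255},{"x":17.5,"y":-73.3,"z":-2,"rx":0,"ry":0,"rz":-0.29,"fingers":255},{"x":17.5,"y":-73.3,"z":-2,"rx":0,"ry":0,"rz":-0.29,"fingers":255},{"x":17.5,"y":-73.3,"z":-2,"rx":0,"ry":0,"rz":-0.29,"fingers":255},{"x":17.5,"y":-73.3,"z":-2,"rx":0,"ry":0,"rz":-0.29,"fingers":255},{"x":17.5,"y":-73.3,"z":-2,"rx":0,"ry":0,"rz":-0.29,"fingers":255}]'
```

```text
clock: 0.95
position: [349.1, 206.4, 280.9]
orientation: [0.543, 1.502, -0.545]
force: [0.8, 0.5, -0.9]
width: 36.2
```

```bash
python3 -m pendant '[{"x":8.0,"y":-34.2,"z":-3,"rx":0,"ry":0,"rz":0,"fingers":255},{"x":8.0,"y":-34.2,"z":-3,"rx":0,"ry":0,"rz":0,"fingers":255},{"x":8.0,"y":-34.2,"z":-3,"rx":0,"ry":0,"rz":0,"fingers":255},{"x":8.0,"y":-34.2,"z":-3,"rx":0,"ry":0,"rz":0,"fingers":255},{"x":8.0,"y":-34.2,"z":-3,"rx":0,"ry":0,"rz":0,"fingers":255},{"x":8.0,"y":-34.2,"z":-3,"rx":0,"ry":0,"rz":0,"fingers":255},{"x":8.0,"y":-34.2,"z":-3,"rx":0,"ry":0,"rz":0,"fingers":255},{"x":8.0,"y":-34.2,"z":-3,"rx":0,"ry":0,"rz":0,"fingers":255}]'
python3 - <<'E'
from plant import sensors, optics
from h import *
s=sensors.sense(); print(s["position"],s["orientation"],s["joint_pos"].round(2),s["width"])
d=optics.read_camera("wrist"); pickle.dump(d,open("pics/w1.pkl","wb")); cv2.imwrite("pics/w1.png",d["color"][:,:,::-1])
E
```

```text
clock: 1.75
position: [429.1, -139.8, 250.2]
orientation: [0.547, 1.501, -0.551]
force: [0.1, 1.2, 0.1]
width: 0.3
[ 429.05286624 -139.79814708  250.21120832] [ 0.54674449  1.50145024 -0.55056145] [-0.43 -0.31  2.12 -0.    1.33 -1.3 ] 0.3342565202888125
```

View pics/w1.png

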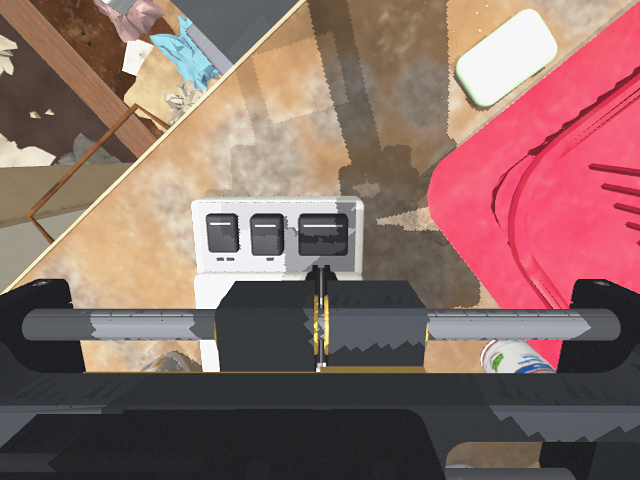

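Run:
```python
from h import *
d=pickle.load(open("pics/w1.pkl","rb")); P=cloud(d)
g=cv2.cvtColor(d["color"],cv2.COLOR_RGB2GRAY)
for n,u,v,z in (("stop",323,234,60),("slow",266,235,60),("fast",222,234,50)): print(n,ray(d,u,v,z).round(1),P[v,u].round(1))
for v in range(196,280,4): print(v,P[v,323].round(0),g[v,323], P[v,266][2].round(0),g[v,266])
print([ (u,int(g[230,u]),int(P[230,u,2])) for u in range(198,366,3)])
```

```text
stop [ 428.  -138.8   60. ] [ 428.  -138.9   59.6]
slow [ 396.6 -177.4   60. ] [ 396.6 -177.4   59.8]
fast [ 371. -210.   50.] [ 371.  -209.8   50.5]
196 [ 407. -121.   13.] 194 13.0 184
200 [ 407. -121.   39.] 246 38.0 243
204 [ 410. -123.   44.] 226 43.0 228
208 [ 413. -126.   43.] 226 43.0 228
212 [ 415. -128.   42.] 227 45.0 231
216 [ 416. -129.   57.] 47 58.0 43
220 [ 418. -131.   60.] 94 60.0 102
224 [ 421. -133.   59.] 118 59.0 121
228 [ 424. -135.   60.] 84 60.0 89
232 [ 427. -138.   59.] 84 60.0 89
236 [ 429. -140.   59.] 43 60.0 110
240 [ 432. -142.   59.] 55 60.0 107
244 [ 435. -144.   61.] 71 60.0 104
248 [ 438. -147.   61.] 71 60.0 98
252 [ 441. -149.   60.] 70 60.0 95
256 [ 447. -155.   43.] 128 43.0 254
260 [ 450. -158.   43.] 122 44.0 211
264 [ 453. -160.   43.] 126 42.0 241
268 [ 421. -134.  174.] 35 43.0 241
272 [ 422. -134.  180.] 41 43.0 208
276 [ 421. -134.  186.] 42 52.0 247
[(198, 247, 42), (201, 242, 41), (204, 243, 41), (207, 102, 47), (210, 102, 49), (213, 104, 50), (216, 106, 49), (219, 106, 50), (222, 88, 49), (225, 89, 50), (228, 89, 48), (231, 90, 49), (234, 66, 49), (237, 35, 46), (240, 220, 43), (243, 231, 41), (246, 226, 43), (249, 252, 43), (252, 88, 60), (255, 97, 60), (258, 94, 60), (261, 93, 59), (264, 94, 60), (267, 89, 60), (270, 88, 59), (273, 86, 60), (276, 89, 59), (279, 43, 60), (282, 31, 51), (285, 174, 43), (288, 171, 42), (291, 174, 43), (294, 121, 41), (297, 236, 43), (300, 79, 60), (303, 90, 60), (306, 91, 59), (309, 92, 61), (312, 88, 60), (315, 90, 61), (318, 87, 59), (321, 88, 59), (324, 85, 60), (327, 83, 61), (330, 84, 60), (333, 84, 60), (336, 59, 60), (339, 45, 61), (342, 47, 60), (345, 46, 60), (348, 166, 42), (351, 177, 43), (354, 173, 43), (357, 213, 41), (360, 196, 41), (363, 122, 0)]
```

```bash
python3 -m pendant '[{"x":0,"y":0.1,"z":-5,"rx":0,"ry":0,"rz":0,"fingers":255},{"x":0,"y":0.1,"z":-9,"rx":0,"ry":0,"rz":0,"fingers":255},{"x":0,"y":0.1,"z":-10.5,"rx":0,"ry":0,"rz":0,"fingers":255},{"x":0,"y":0.1,"z":-11.2,"rx":0,"ry":0,"rz":0,"fingers":255},{"x":0,"y":0.1,"z":-11.8,"rx":0,"ry":0,"rz":0,"fingers":255},{"x":0,"y":0.1,"z":-12.2,"rx":0,"ry":0,"rz":0,"fingers":255},{"x":0,"y":0.1,"z":-12.4,"rx":0,"ry":0,"rz":0,"fingers":255},{"x":0,"y":0.1,"z":-12.4,"rx":0,"ry":0,"rz":0,"fingers":255}]'
```

```text
clock: 2.6
position: [429.6, -137.2, 127.1]
orientation: [0.547, 1.5, -0.549]
force: [0.6, 1.7, 2.3]
width: 0.7
```

```bash
python3 -m pendant '[{"x":0,"y":0,"z":-0.1,"rx":0,"ry":0,"rz":0,"fingers":255},{"x":0,"y":0,"z":-0.2,"rx":0,"ry":0,"rz":0,"fingers":255},{"x":0,"y":0,"z":-0.3,"rx":0,"ry":0,"rz":0,"fingers":255},{"x":0,"y":0,"z":-0.3,"rx":0,"ry":0,"rz":0,"fingers":255},{"x":0,"y":0,"z":-0.35,"rx":0,"ry":0,"rz":0,"fingers":255},{"x":0,"y":0,"z":-0.35,"rx":0,"ry":0,"rz":0,"fingers":255},{"x":0,"y":0,"z":-0.35,"rx":0,"ry":0,"rz":0,"fingers":255},{"x":0,"y":0,"z":-0.35,"rx":0,"ry":0,"rz":0,"fingers":255}]'
```

```text
clock: 3.4
position: [430.1, -137.5, 124.7]
orientation: [0.546, 1.5, -0.549]
force: [-1.6, 1.8, 8.2]
width: 0.4
```

```bash
python3 -m pendant '[{"x":0,"y":0,"z":-0.4,"rx":0,"ry":0,"rz":0,"fingers":255},{"x":0,"y":0,"z":-0.4,"rx":0,"ry":0,"rz":0,"fingers":255},{"x":0,"y":0,"z":3,"rx":0,"ry":0,"rz":0,"fingers":255},{"x":0,"y":0,"z":8,"rx":0,"ry":0,"rz":0,"fingers":150},{"x":0,"y":0,"z":13,"rx":0,"ry":0,"rz":0,"fingers":0},{"x":0,"y":0,"z":16,"rx":0,"ry":0,"rz":0,"fingers":0},{"x":0,"y":0,"z":16,"rx":0,"ry":0,"rz":0,"fingers":0},{"x":0,"y":0,"z":16,"rx":0,"ry":0,"rz":0,"fingers":0}]'
python3 - <<'E'
from plant import sensors, optics
from h import *
s=sensors.sense(); print(s["position"],s["orientation"],s["joint_pos"].round(2),s["width"])
d=optics.read_camera("wrist"); pickle.dump(d,open("pics/w2.pkl","wb")); cv2.imwrite("pics/w2.png",d["color"][:,:,::-1])
P=cloud(d); g=cv2.cvtColor(d["color"],cv2.COLOR_RGB2GRAY)
S=P.copy()
for n,p in (("stop",(430,-137.5)),("slow",(397,-177)),("fast",(371,-210))):
    u,v=map(int,proj(d,(*p,55))); print(n,u,v,np.median(P[v-5:v+6,u-5:u+6].reshape(-1,3),0))
E
```

```text
clock: 4.2
position: [430.2, -137.6, 284.9]
orientation: [0.546, 1.498, -0.549]
force: [0.1, -0.1, -1.0]
width: 35.0
[ 430.18252454 -137.61472264  284.93629643] [ 0.54619332  1.49832426 -0.54868132] [-0.43 -0.33  2.08 -0.    1.39 -1.3 ] 34.98510838893904
stop 322 225 [ 430.38564293 -138.2342184    49.81636581]
slow 270 225 [ 396.02403954 -175.49462882   59.83045394]
fast 227 226 [ 369.99315154 -207.98162196   60.13892905]
```

View pics/w2.png

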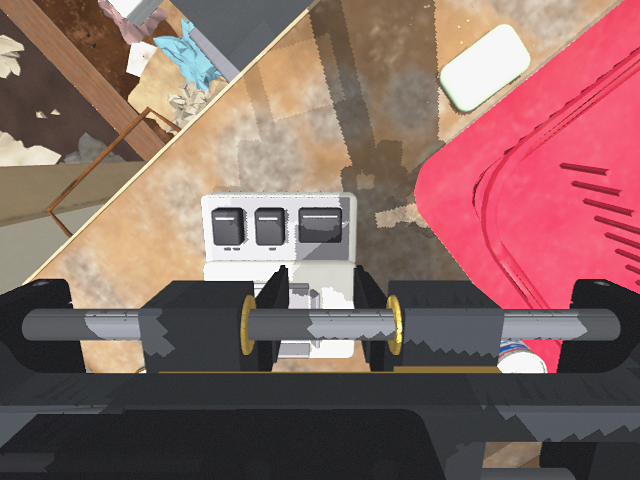

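```bash
python3 -m pendant '[{"x":-6.9,"y":40.1,"z":-5,"rx":0,"ry":0,"rz":-1.01,"fingers":0},{"x":-6.9,"y":40.1,"z":-5,"rx":0,"ry":0,"rz":-1.01,"fingers":0},{"x":-6.9,"y":40.1,"z":-5,"rx":0,"ry":0,"rz":-1.01,"fingers":0},{"x":-6.9,"y":40.1,"z":-5,"rx":0,"ry":0,"rz":-1.01,"fingers":0},{"x":-6.9,"y":40.1,"z":-5,"rx":0,"ry":0,"rz":-1.01,"fingers":0},{"x":-6.9,"y":40.1,"z":-5,"rx":0,"ry":0,"rz":-1.01,"fingers":0},{"x":-6.9,"y":40.1,"z":-5,"rx":0,"ry":0,"rz":-1.01,"fingers":0},{"x":-6.9,"y":40.1,"z":-5,"rx":0,"ry":0,"rz":-1.01,"fingers":0}]'
```

```text
clock: 5.05
position: [373.3, 191.0, 240.2]
orientation: [1.298, 1.15, -1.305]
force: [0.8, -0.8, -0.4]
width: 94.8
```

```bash
python3 -m pendant '[{"x":-0.6,"y":4,"z":-2,"rx":-0.13,"ry":0.018,"rz":-0.01,"fingers":0},{"x":-1.2,"y":7.3,"z":-4,"rx":-0.259,"ry":0.036,"rz":-0.01,"fingers":0},{"x":-1.2,"y":7.3,"z":-4,"rx":-0.259,"ry":0.036,"rz":-0.01,"fingers":0},{"x":-1.2,"y":7.3,"z":-4,"rx":-0.259,"ry":0.036,"rz":-0.01,"fingers":0},{"x":-1.2,"y":7.3,"z":-4,"rx":-0.259,"ry":0.036,"rz":-0.01,"fingers":0},{"x":-1.2,"y":7.3,"z":-4,"rx":-0.259,"ry":0.036,"rz":-0.01,"fingers":0},{"x":-1.2,"y":7.3,"z":-4,"rx":-0.259,"ry":0.036,"rz":-0.01,"fingers":0},{"x":-1.2,"y":7.3,"z":-4,"rx":-0.259,"ry":0.036,"rz":-0.01,"fingers":0}]'
cat >> h.py <<'E'
def snap(n,f):
    from plant import optics,sensors
    d=optics.read_camera(n); pickle.dump(d,open(f"pics/{f}.pkl","wb")); cv2.imwrite(f"pics/{f}.png",d["color"][:,:,::-1])
    s=sensors.sense(); T=cv2.Rodrigues(np.array(s["orientation"]))[0]; p=np.array(s["position"])
    print("t",s["clock"],"tcp",p.round(1),"grasp",(p+59*T[:,0]).round(1),"\n",T.round(3),"q",s["joint_pos"].round(2),"jawhead",np.degrees(np.arctan2(T[1,1],T[0,1])).round(1),"w",round(float(s["width"]),1),"F",s["force"].round(1))
    return d
E
python3 -c "
from h import *
snap('wrist','w3')"
```

```text
clock: 5.85
position: [361.9, 263.1, 201.3]
orientation: [1.099, 0.962, -1.438]
force: [-0.3, -0.5, -0.6]
width: 94.9
t 5.9 tcp [361.8 263.3 201.1] grasp [359.4 248.2 144.1] 
 [[-0.041  0.99  -0.132]
 [-0.256 -0.138 -0.957]
 [-0.966 -0.005  0.259]] q [ 0.6  -0.16  2.1  -0.19  1.39  0.79] jawhead -8.0 w 95.1 F [0.3 0.4 0.2]
```

View pics/w3.png

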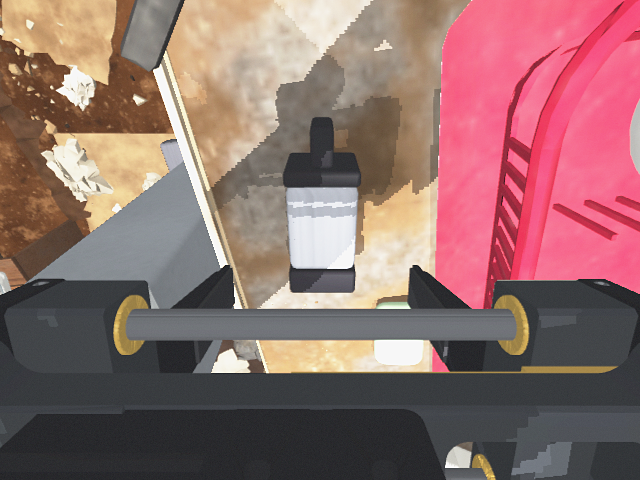

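Run:
```python
from h import *
d=pickle.load(open("pics/w3.pkl","rb"));P=cloud(d)
for u,v,z in((321,187,53),(323,268,53),(291,230,53),(356,230,53),(320,119,49)): print(ray(d,u,v,z).round(1),P[v,u].round(1))
```

```text
[362.1 270.8  53. ] [362.1 270.8  52.7]
[354.3 203.6  53. ] [354.2 202.7  51.8]
[335.3 240.5  53. ] [334.9 239.3  50.5]
[383.2 233.9  53. ] [ 3.854e+02  2.055e+02 -2.000e-01]
[367.6 314.9  49. ] [366.7 309.8  17.7]
```

```bash
python3 -m pendant '[{"x":0,"y":0,"z":-4,"rx":0,"ry":0,"rz":0,"fingers":0},{"x":0,"y":0,"z":-8,"rx":0,"ry":0,"rz":0,"fingers":0},{"x":0,"y":0,"z":-10.5,"rx":0,"ry":0,"rz":0,"fingers":0},{"x":0,"y":0,"z":-11.3,"rx":0,"ry":0,"rz":0,"fingers":0},{"x":0,"y":0,"z":-11.3,"rx":0,"ry":0,"rz":0,"fingers":0},{"x":0,"y":0,"z":-11.3,"rx":0,"ry":0,"rz":0,"fingers":255},{"x":0,"y":0,"z":-11.3,"rx":0,"ry":0,"rz":0,"fingers":255},{"x":0,"y":0,"z":-11.3,"rx":0,"ry":0,"rz":0,"fingers":255}]'
python3 -m pendant '[{"x":0,"y":0,"z":0,"rx":0,"ry":0,"rz":0,"fingers":255},{"x":0,"y":0,"z":0,"rx":0,"ry":0,"rz":0,"fingers":255},{"x":0,"y":0,"z":0,"rx":0,"ry":0,"rz":0,"fingers":255},{"x":0,"y":0,"z":0,"rx":0,"ry":0,"rz":0,"fingers":255},{"x":0,"y":0,"z":2,"rx":0,"ry":0,"rz":0,"fingers":255},{"x":0,"y":0,"z":6,"rx":0,"ry":0,"rz":0,"fingers":255},{"x":0,"y":0,"z":10,"rx":0,"ry":0,"rz":0,"fingers":255},{"x":0,"y":0,"z":12,"rx":0,"ry":0,"rz":0,"fingers":255}]'
python3 -c "
from h import *
snap('side','s1')"
```

```text
clock: 6.7
position: [362.7, 263.9, 89.6]
orientation: [1.101, 0.961, -1.435]
force: [-1.0, 0.0, -0.4]
width: 76.2
clock: 7.5
position: [363.5, 264.5, 212.6]
orientation: [1.105, 0.961, -1.432]
force: [1.0, -0.4, -2.2]
width: 51.9
t 7.55 tcp [364.5 265.2 215.1] grasp [362.6 250.4 158. ] 
 [[-0.031  0.99  -0.135]
 [-0.25  -0.138 -0.958]
 [-0.968  0.003  0.252]] q [ 0.6  -0.17  2.08 -0.19  1.4   0.79] jawhead -7.9 w 51.9 F [ 1.3  1.5 -0.2]
```

View pics/s1.png

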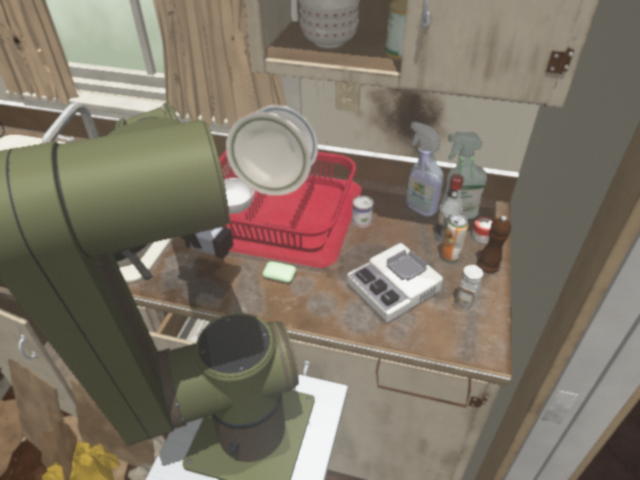

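```bash
python3 -m pendant '[{"x":0,"y":0,"z":2,"rx":0.13,"ry":-0.018,"rz":0,"fingers":255},{"x":0,"y":0,"z":2,"rx":0.26,"ry":-0.036,"rz":0,"fingers":255},{"x":0,"y":0,"z":2,"rx":0.39,"ry":-0.054,"rz":0,"fingers":255},{"x":0,"y":0,"z":2,"rx":0.52,"ry":-0.072,"rz":0,"fingers":255},{"x":0,"y":0,"z":2,"rx":0.65,"ry":-0.09,"rz":0,"fingers":255},{"x":0,"y":0,"z":2,"rx":0.78,"ry":-0.109,"rz":0,"fingers":255},{"x":0,"y":0,"z":2,"rx":0.91,"ry":-0.128,"rz":0,"fingers":255},{"x":0,"y":0,"z":2,"rx":0.91,"ry":-0.128,"rz":0,"fingers":255}]'
python3 -c "
from h import *
d=snap('top','t1')
for u,v in ((126,330),(127,390),(300,378),(150,300)): print(ray(d,u,v,0).round(0))"
```

```text
clock: 8.35
position: [363.0, 263.2, 230.9]
orientation: [1.815, 1.571, -0.89]
force: [-0.6, -0.3, -3.8]
width: 52.3
t 8.4 tcp [363.5 263.8 232.1] grasp [368.6 299.5 185.5] 
 [[ 0.087  0.99  -0.114]
 [ 0.607 -0.144 -0.782]
 [-0.79  -0.001 -0.613]] q [ 0.22 -0.47  2.35  0.69  1.11  0.1 ] jawhead -8.3 w 51.9 F [-0.  -0.4 -2.4]
[404. 421.   0.]
[270. 425.   0.]
[246.  34.   0.]
[466. 362.   0.]
```

View pics/t1.png

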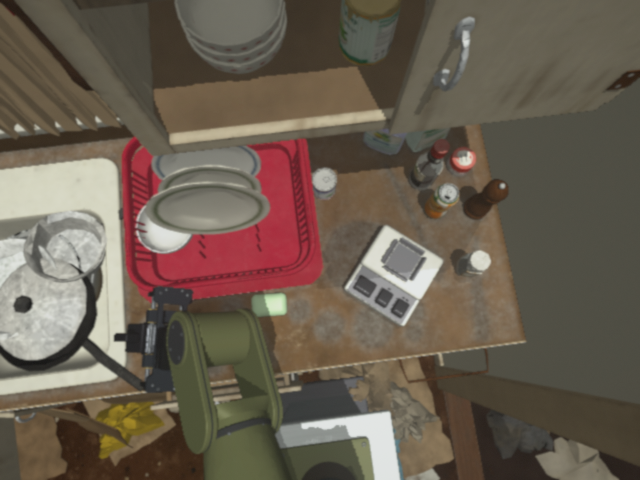

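```bash
python3 -m pendant '[{"x":0,"y":-1,"z":-1,"rx":0.13,"ry":-0.018,"rz":0,"fingers":255},{"x":0,"y":-1.5,"z":-2,"rx":0.26,"ry":-0.036,"rz":0,"fingers":255},{"x":0,"y":-1.5,"z":-3,"rx":0.39,"ry":-0.054,"rz":0,"fingers":255},{"x":0,"y":-1.5,"z":-4,"rx":0.52,"ry":-0.072,"rz":0,"fingers":255},{"x":0,"y":-1.5,"z":-5,"rx":0.65,"ry":-0.09,"rz":0,"fingers":255},{"x":0,"y":-1.5,"z":-6,"rx":0.65,"ry":-0.09,"rz":0,"fingers":255},{"x":0,"y":-1.5,"z":-6,"rx":0.65,"ry":-0.09,"rz":0,"fingers":255},{"x":0,"y":-1.5,"z":-6,"rx":0.65,"ry":-0.09,"rz":0,"fingers":255}]'
python3 -c "
from h import *
d=snap('side','s2')"
```

```text
clock: 9.2
position: [363.7, 249.2, 172.2]
orientation: [2.236, 1.945, -0.294]
force: [-0.3, 0.4, -2.0]
width: 52.2
t 9.25 tcp [364.  249.2 172.8] grasp [371.9 305.8 157.9] 
 [[ 0.134  0.99  -0.039]
 [ 0.958 -0.14  -0.25 ]
 [-0.253 -0.004 -0.967]] q [-0.03 -0.22  2.51  1.45  1.32 -0.69] jawhead -8.0 w 51.6 F [ 0.1  0.3 -1.5]
```

View pics/s2.png

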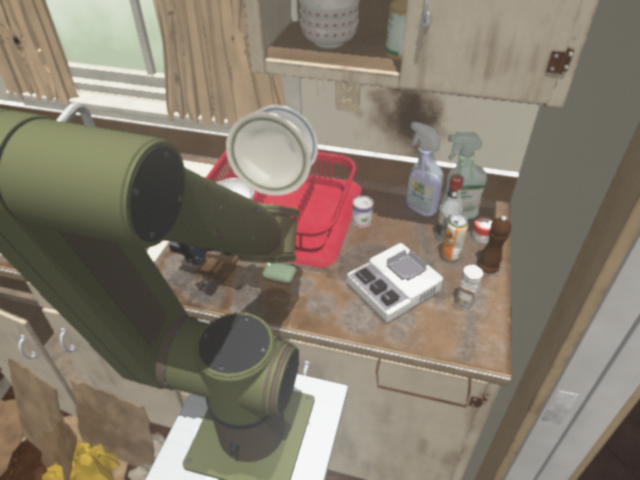

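```bash
python3 -m pendant '[{"x":0,"y":0,"z":-3,"rx":0,"ry":0,"rz":0,"fingers":255},{"x":0,"y":0,"z":-6,"rx":0,"ry":0,"rz":0,"fingers":255},{"x":0,"y":0,"z":-7.5,"rx":0,"ry":0,"rz":0,"fingers":255},{"x":0,"y":0,"z":-8.2,"rx":0,"ry":0,"rz":0,"fingers":255},{"x":0,"y":0,"z":-8.5,"rx":0,"ry":0,"rz":0,"fingers":255},{"x":0,"y":0,"z":-8.5,"rx":0,"ry":0,"rz":0,"fingers":255},{"x":0,"y":0,"z":-8.5,"rx":0,"ry":0,"rz":0,"fingers":255},{"x":0,"y":0,"z":-8.5,"rx":0,"ry":0,"rz":0,"fingers":255}]'
python3 -c "
from h import *
d=snap('top','t2')
crop(d,80,230,260,400,4,'pics/t2c.png')"
```

```text
clock: 10.05
position: [364.6, 249.3, 88.7]
orientation: [2.235, 1.943, -0.289]
force: [-0.3, 0.2, -2.2]
width: 51.9
t 10.1 tcp [364.4 249.2  88.6] grasp [372.4 305.8  73.6] 
 [[ 0.135  0.99  -0.037]
 [ 0.958 -0.14  -0.25 ]
 [-0.253 -0.002 -0.967]] q [-0.03  0.06  2.49  1.52  1.3  -0.95] jawhead -8.0 w 51.8 F [ 0.3 -0.5 -2.7]
```

View pics/t2c.png

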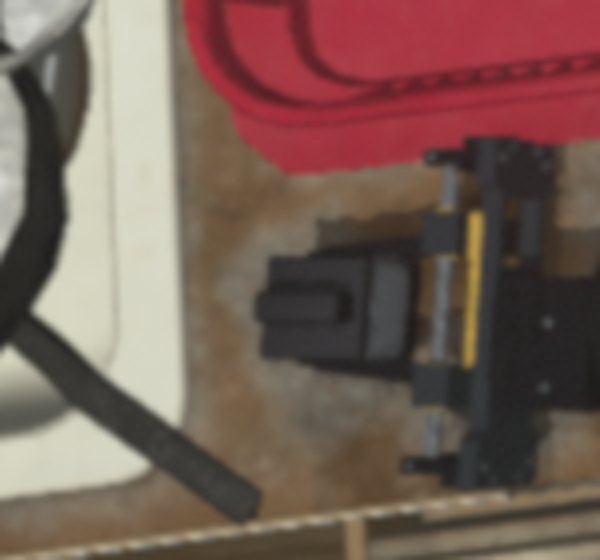

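```bash
python3 -m pendant '[{"x":0,"y":0,"z":-0.2,"rx":0,"ry":0,"rz":0,"fingers":255},{"x":0,"y":0,"z":-0.4,"rx":0,"ry":0,"rz":0,"fingers":255},{"x":0,"y":0,"z":-0.5,"rx":0,"ry":0,"rz":0,"fingers":255},{"x":0,"y":0,"z":-0.5,"rx":0,"ry":0,"rz":0,"fingers":255},{"x":0,"y":0,"z":-0.5,"rx":0,"ry":0,"rz":0,"fingers":200},{"x":0,"y":0,"z":-0.5,"rx":0,"ry":0,"rz":0,"fingers":100},{"x":0,"y":0,"z":-0.5,"rx":0,"ry":0,"rz":0,"fingers":40},{"x":0,"y":0,"z":-0.5,"rx":0,"ry":0,"rz":0,"fingers":0}]'
python3 -m pendant '[{"x":0,"y":0,"z":0,"rx":0,"ry":0,"rz":0,"fingers":0},{"x":0,"y":0,"z":0,"rx":0,"ry":0,"rz":0,"fingers":0},{"x":-0.2,"y":-2,"z":0.5,"rx":0,"ry":0,"rz":0,"fingers":0},{"x":-0.8,"y":-5,"z":1.3,"rx":0,"ry":0,"rz":0,"fingers":0},{"x":-1.4,"y":-9,"z":2.4,"rx":0,"ry":0,"rz":0,"fingers":0},{"x":-1.7,"y":-12,"z":3.2,"rx":0,"ry":0,"rz":0,"fingers":0},{"x":-1.7,"y":-12,"z":3.2,"rx":0,"ry":0,"rz":0,"fingers":0},{"x":-1.7,"y":-12,"z":3.2,"rx":0,"ry":0,"rz":0,"fingers":0}]'
python3 -c "
from h import *
d=snap('top','t3')
crop(d,80,230,260,400,4,'pics/t3c.png')"
```

```text
clock: 10.9
position: [364.4, 249.2, 83.4]
orientation: [2.235, 1.943, -0.29]
force: [-0.3, -0.3, 0.0]
width: 68.7
clock: 11.7
position: [347.8, 128.7, 115.5]
orientation: [2.237, 1.94, -0.29]
force: [-0.0, 0.6, -1.0]
width: 95.0
t 11.75 tcp [347.3 129.4 115.2] grasp [355.2 185.9 100.3] 
 [[ 0.135  0.99  -0.038]
 [ 0.958 -0.14  -0.251]
 [-0.253 -0.003 -0.967]] q [-0.4  -0.06  2.53  1.21  1.53 -0.92] jawhead -8.1 w 94.8 F [ 0.6  0.4 -0.5]
```

View pics/t3c.png

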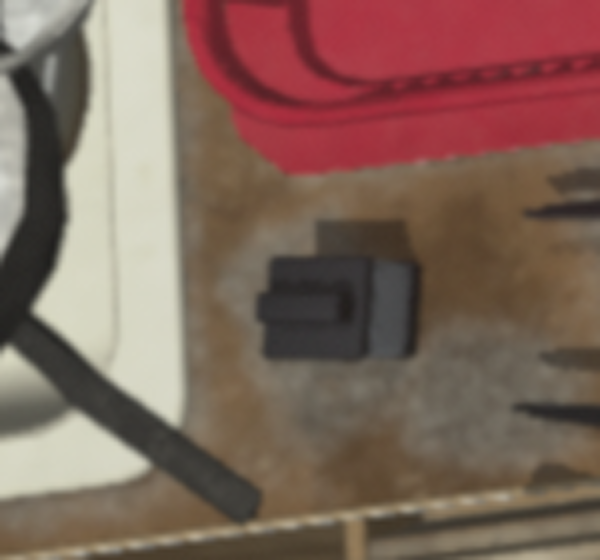

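```bash
python3 -m pendant '[{"x":0,"y":0,"z":4,"rx":-0.13,"ry":0.018,"rz":0,"fingers":0},{"x":0,"y":0,"z":8,"rx":-0.26,"ry":0.036,"rz":0,"fingers":0},{"x":0,"y":0,"z":12,"rx":-0.39,"ry":0.054,"rz":0,"fingers":0},{"x":0,"y":0,"z":15,"rx":-0.52,"ry":0.072,"rz":0,"fingers":0},{"x":0.2,"y":1,"z":16,"rx":-0.65,"ry":0.09,"rz":0,"fingers":0},{"x":0.5,"y":3,"z":16,"rx":-0.78,"ry":0.109,"rz":0,"fingers":0},{"x":0.5,"y":5,"z":16,"rx":-0.91,"ry":0.128,"rz":0,"fingers":0},{"x":0.5,"y":5,"z":16,"rx":-0.91,"ry":0.128,"rz":0,"fingers":0}]'
python3 - <<'E'
from h import *
d=snap("top","t4")
P=cloud(d);X,Y,Z=[P[...,i] for i in range(3)]
m=(X>310)&(X<430)&(Y>260)&(Y<370)&(Z>122)&(Z<145)
for lo,hi,n in((122,145,"bar"),(95,112,"lid")):
    m=(X>310)&(X<430)&(Y>255)&(Y<370)&(Z>lo)&(Z<hi); q=np.stack([X[m],Y[m]],1).astype(np.float32); print(n,len(q),np.median(Z[m]),cv2.minAreaRect(q),q.mean(0))
E
```

```text
clock: 12.55
position: [350.7, 184.5, 276.3]
orientation: [1.608, 1.412, -1.071]
force: [-1.7, -0.7, -0.4]
width: 95.5
t 12.6 tcp [350.8 182.7 275.1] grasp [353.7 205.3 220.7] 
 [[ 0.049  0.991 -0.123]
 [ 0.383 -0.132 -0.914]
 [-0.922 -0.002 -0.386]] q [ 0.14 -0.59  2.3   0.39  1.34  0.2 ] jawhead -7.6 w 95.0 F [-0.3 -0.6 -0.6]
bar 182 131.06427553493873 ((373.7400817871094, 311.6550598144531), (44.78934097290039, 14.132351875305176), 82.68316650390625) [373.55267 310.87585]
lid 513 103.4636213238208 ((374.1868591308594, 311.8426513671875), (54.30635070800781, 51.66761779785156), 82.59075927734375) [373.5505 309.3746]
```

```bash
python3 -m pendant '[{"x":0.8,"y":4,"z":-0.5,"rx":-0.13,"ry":0.018,"rz":0,"fingers":0},{"x":1.6,"y":8,"z":-1,"rx":-0.26,"ry":0.036,"rz":0,"fingers":0},{"x":2.3,"y":12.9,"z":-2,"rx":-0.39,"ry":0.052,"rz":0,"fingers":0},{"x":2.3,"y":12.9,"z":-2.5,"rx":-0.39,"ry":0.052,"rz":0,"fingers":0},{"x":2.3,"y":12.9,"z":-3,"rx":-0.39,"ry":0.052,"rz":0,"fingers":0},{"x":2.3,"y":12.9,"z":-3,"rx":-0.39,"ry":0.052,"rz":0,"fingers":0},{"x":2.3,"y":12.9,"z":-3,"rx":-0.39,"ry":0.052,"rz":0,"fingers":0},{"x":2.3,"y":12.9,"z":-3,"rx":-0.39,"ry":0.052,"rz":0,"fingers":0}]'
python3 -c "
from h import *
d=snap('wrist','w4')"
```

```text
clock: 13.4
position: [374.4, 310.1, 246.4]
orientation: [1.313, 1.145, -1.306]
force: [-0.2, -0.5, 0.3]
width: 94.8
t 13.45 tcp [374.3 310.3 246.5] grasp [374.4 310.6 187.5] 
 [[ 0.001  0.991 -0.136]
 [ 0.005 -0.136 -0.991]
 [-1.     0.    -0.005]] q [ 0.58 -0.22  2.06  0.    1.3   0.72] jawhead -7.8 w 95.1 F [ 0.1  0.5 -0.6]
```

View pics/w4.png

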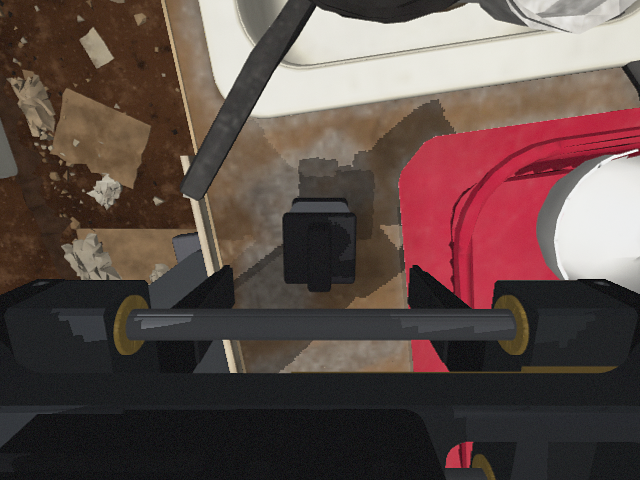

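```bash
python3 -m pendant '[{"x":0,"y":0.1,"z":-3,"rx":0,"ry":0,"rz":0,"fingers":0},{"x":0,"y":0.1,"z":-5,"rx":0,"ry":0,"rz":0,"fingers":0},{"x":0,"y":0.1,"z":-6,"rx":0,"ry":0,"rz":0,"fingers":80},{"x":0,"y":0.1,"z":-6,"rx":0,"ry":0,"rz":0,"fingers":255},{"x":0,"y":0.1,"z":-6,"rx":0,"ry":0,"rz":0,"fingers":255},{"x":0,"y":0.1,"z":-6,"rx":0,"ry":0,"rz":0,"fingers":255},{"x":0,"y":0.1,"z":-6,"rx":0,"ry":0,"rz":0,"fingers":255},{"x":0,"y":0.1,"z":-6,"rx":0,"ry":0,"rz":0,"fingers":255}]'
python3 -m pendant '[{"x":0,"y":0,"z":0,"rx":0,"ry":0,"rz":0,"fingers":255},{"x":0,"y":0,"z":0,"rx":0,"ry":0,"rz":0,"fingers":255},{"x":0,"y":0,"z":2,"rx":0,"ry":0,"rz":0,"fingers":255},{"x":0,"y":0,"z":5,"rx":0,"ry":0,"rz":0,"fingers":255},{"x":0,"y":0,"z":9,"rx":0,"ry":0,"rz":0,"fingers":255},{"x":0,"y":0,"z":13,"rx":0,"ry":0,"rz":0,"fingers":255},{"x":0,"y":0,"z":16,"rx":0,"ry":0,"rz":0,"fingers":255},{"x":0,"y":0,"z":16,"rx":0,"ry":0,"rz":0,"fingers":255}]'
python3 -c "
from h import *
d=snap('top','t5')"
```

```text
clock: 14.25
position: [374.7, 311.6, 187.3]
orientation: [1.314, 1.145, -1.305]
force: [0.5, -0.5, -0.8]
width: 52.8
clock: 15.05
position: [376.1, 312.6, 353.5]
orientation: [1.323, 1.144, -1.295]
force: [-0.2, -0.1, 0.1]
width: 0.1
t 15.1 tcp [375.4 312.1 350.3] grasp [375.8 312.7 291.3] 
 [[ 0.007  0.991 -0.136]
 [ 0.009 -0.136 -0.991]
 [-1.     0.006 -0.01 ]] q [ 0.58 -0.28  1.93  0.    1.48  0.72] jawhead -7.8 w 0.4 F [-0.2  0.3 -0.3]
```

View pics/t5.png

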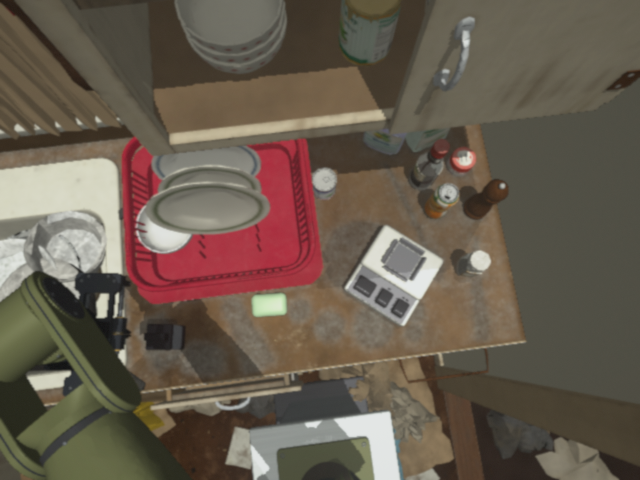

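Run:
```python
from h import *
d=pickle.load(open("pics/t5.pkl","rb"))
crop(d,80,230,260,400,4,'pics/t5c.png')
P=cloud(d);X,Y,Z=[P[...,i] for i in range(3)]
for lo,hi,n in((122,145,"bar"),(95,112,"lid")):
    m=(X>310)&(X<430)&(Y>255)&(Y<370)&(Z>lo)&(Z<hi); q=np.stack([X[m],Y[m]],1).astype(np.float32); print(n,len(q),np.median(Z[m]),cv2.minAreaRect(q),q.mean(0))
```

```text
bar 182 131.2381268241303 ((373.76715087890625, 312.2132873535156), (44.27751159667969, 14.047008514404297), 82.65837097167969) [373.4996  310.90918]
lid 515 103.44972477379487 ((374.14276123046875, 311.68377685546875), (54.26337814331055, 51.591102600097656), 82.65699005126953) [373.62952 309.2928 ]
```

View pics/t5c.png

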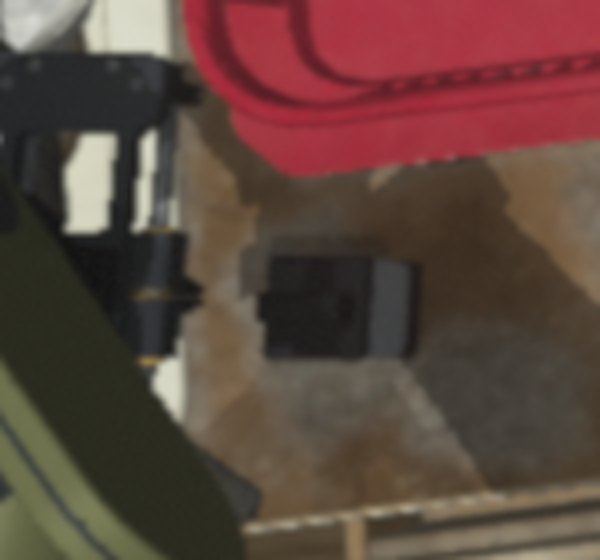

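```bash
python3 -m pendant '[{"x":-0.1,"y":-0.1,"z":-3,"rx":0,"ry":0,"rz":0,"fingers":90},{"x":-0.1,"y":-0.1,"z":-6,"rx":0,"ry":0,"rz":0,"fingers":90},{"x":-0.1,"y":-0.1,"z":-9,"rx":0,"ry":0,"rz":0,"fingers":90},{"x":-0.1,"y":-0.1,"z":-10,"rx":0,"ry":0,"rz":0,"fingers":90},{"x":-0.1,"y":-0.1,"z":-10,"rx":0,"ry":0,"rz":0,"fingers":90},{"x":-0.1,"y":-0.1,"z":-10,"rx":0,"ry":0,"rz":0,"fingers":90},{"x":-0.1,"y":-0.1,"z":-10,"rx":0,"ry":0,"rz":0,"fingers":90},{"x":-0.1,"y":-0.1,"z":-10,"rx":0,"ry":0,"rz":0,"fingers":90}]'
```

```text
clock: 15.9
position: [375.1, 311.6, 252.1]
orientation: [1.321, 1.144, -1.297]
force: [0.5, -0.6, 0.2]
width: 58.0
```

```bash
python3 -m pendant '[{"x":0,"y":0,"z":-3,"rx":-0.01,"ry":0.007,"rz":0,"fingers":90},{"x":-0.1,"y":0,"z":-5.5,"rx":-0.01,"ry":0.007,"rz":0,"fingers":90},{"x":-0.1,"y":0,"z":-6.6,"rx":-0.01,"ry":0.007,"rz":0,"fingers":90},{"x":-0.1,"y":0,"z":-6.6,"rx":-0.01,"ry":0.007,"rz":0,"fingers":180},{"x":-0.1,"y":0,"z":-6.6,"rx":-0.01,"ry":0.007,"rz":0,"fingers":255},{"x":-0.1,"y":0,"z":-6.6,"rx":-0.01,"ry":0.007,"rz":0,"fingers":255},{"x":-0.1,"y":0,"z":-6.6,"rx":-0.01,"ry":0.007,"rz":0,"fingers":255},{"x":-0.1,"y":0,"z":-6.6,"rx":-0.01,"ry":0.007,"rz":0,"fingers":255}]'
python3 -m pendant '[{"x":0,"y":0,"z":0,"rx":0,"ry":0,"rz":0,"fingers":255},{"x":0,"y":0,"z":0,"rx":0,"ry":0,"rz":0,"fingers":255},{"x":0,"y":0,"z":0,"rx":0,"ry":0,"rz":0,"fingers":255},{"x":0,"y":0,"z":0,"rx":0,"ry":0,"rz":0,"fingers":255},{"x":0,"y":0,"z":0,"rx":0,"ry":0,"rz":0,"fingers":255},{"x":0,"y":0,"z":0,"rx":0,"ry":0,"rz":0,"fingers":255},{"x":0,"y":0,"z":0,"rx":0,"ry":0,"rz":0,"fingers":255},{"x":0,"y":0,"z":0,"rx":0,"ry":0,"rz":0,"fingers":255}]'
```

```text
clock: 16.7
position: [374.5, 311.8, 187.0]
orientation: [1.312, 1.14, -1.305]
force: [0.7, -0.3, -0.2]
width: 27.0
clock: 17.5
position: [374.6, 311.9, 187.3]
orientation: [1.312, 1.141, -1.305]
force: [-2.6, -1.0, 4.2]
width: 15.7
```

```bash
python3 -m pendant '[{"x":0,"y":0,"z":2,"rx":0,"ry":0,"rz":0,"fingers":255},{"x":0,"y":0,"z":5,"rx":0,"ry":0,"rz":0,"fingers":255},{"x":0,"y":0,"z":9,"rx":0,"ry":0,"rz":0,"fingers":255},{"x":0,"y":0,"z":13,"rx":0,"ry":0,"rz":0,"fingers":255},{"x":0,"y":-3,"z":15,"rx":0,"ry":0,"rz":-0.1,"fingers":255},{"x":1,"y":-7,"z":16,"rx":0,"ry":0,"rz":-0.2,"fingers":255},{"x":2,"y":-12,"z":16,"rx":0,"ry":0,"rz":-0.3,"fingers":255},{"x":3,"y":-17,"z":16,"rx":0,"ry":0,"rz":-0.4,"fingers":255}]'
python3 - <<'E'
from h import *
a=np.radians(-40);ex=np.array([np.cos(a),np.sin(a)]);ey=np.array([-ex[1],ex[0]])
for cn in ("top","side"):
    d=pickle.load(open(f"pics/{cn}0.pkl","rb")); P=cloud(d); c=d["color"].astype(int); g=c.mean(-1)
    # sample along base axes through approx nest centre, floor z=55
    o=np.array([478.5,-230])
    for nm,e,f in (("x",ex,ey),("y",ey,ex)):
        prof=[]
        for s in range(-60,61,3):
            vals=[]
            for k in (-12,-6,0,6,12):
                q=o+e*s+f*k; u,v=proj(d,(*q,55)); vals.append(g[int(round(v)),int(round(u))])
            prof.append((s,int(np.median(vals))))
        print(cn,nm,prof)
E
```

```text
clock: 18.3
position: [404.0, 142.4, 346.6]
orientation: [1.597, 0.902, -1.59]
force: [0.4, -0.8, -3.3]
width: 16.0
top x [(-60, 141), (-57, 187), (-54, 216), (-51, 224), (-48, 225), (-45, 221), (-42, 196), (-39, 140), (-36, 117), (-33, 108), (-30, 122), (-27, 124), (-24, 123), (-21, 123), (-18, 123), (-15, 123), (-12, 123), (-9, 124), (-6, 123), (-3, 123), (0, 123), (3, 123), (6, 122), (9, 122), (12, 122), (15, 122), (18, 122), (21, 122), (24, 122), (27, 125), (30, 133), (33, 108), (36, 93), (39, 96), (42, 114), (45, 157), (48, 169), (51, 140), (54, 97), (57, 94), (60, 92)]
top y [(-60, 225), (-57, 225), (-54, 225), (-51, 222), (-48, 217), (-45, 169), (-42, 119), (-39, 87), (-36, 100), (-33, 129), (-30, 132), (-27, 124), (-24, 123), (-21, 123), (-18, 123), (-15, 123), (-12, 123), (-9, 123), (-6, 122), (-3, 123), (0, 123), (3, 123), (6, 122), (9, 123), (12, 122), (15, 122), (18, 122), (21, 122), (24, 122), (27, 129), (30, 114), (33, 101), (36, 105), (39, 112), (42, 141), (45, 201), (48, 211), (51, 211), (54, 211), (57, 211), (60, 211)]
side x [(-60, 183), (-57, 218), (-54, 234), (-51
[... 195 characters left out ...]
, (0, 139), (3, 138), (6, 138), (9, 139), (12, 138), (15, 138), (18, 139), (21, 139), (24, 139), (27, 140), (30, 144), (33, 136), (36, 125), (39, 118), (42, 116), (45, 118), (48, 120), (51, 120), (54, 118), (57, 112), (60, 113)]
side y [(-60, 243), (-57, 242), (-54, 242), (-51, 241), (-48, 241), (-45, 231), (-42, 176), (-39, 143), (-36, 141), (-33, 149), (-30, 144), (-27, 140), (-24, 139), (-21, 139), (-18, 139), (-15, 138), (-12, 139), (-9, 139), (-6, 139), (-3, 139), (0, 138), (3, 139), (6, 138), (9, 139), (12, 139), (15, 139), (18, 139), (21, 141), (24, 143), (27, 143), (30, 131), (33, 125), (36, 123), (39, 126), (42, 140), (45, 153), (48, 206), (51, 227), (54, 228), (57, 230), (60, 230)]
```

```bash
python3 -m pendant '[{"x":0.6,"y":-4,"z":0,"rx":0,"ry":0,"rz":-0.05,"fingers":255},{"x":1.6,"y":-9,"z":0,"rx":0,"ry":0,"rz":-0.1,"fingers":255},{"x":2.6,"y":-14,"z":0,"rx":0,"ry":0,"rz":-0.156,"fingers":255},{"x":3.6,"y":-19,"z":0,"rx":0,"ry":0,"rz":-0.156,"fingers":255},{"x":4.6,"y":-24,"z":0,"rx":0,"ry":0,"rz":-0.156,"fingers":255},{"x":5.5,"y":-28.5,"z":0,"rx":0,"ry":0,"rz":-0.156,"fingers":255},{"x":6.3,"y":-32.5,"z":0,"rx":0,"ry":0,"rz":-0.156,"fingers":255},{"x":6.9,"y":-35.5,"z":0,"rx":0,"ry":0,"rz":-0.156,"fingers":255}]'
python3 -m pendant '[{"x":0.5,"y":-2.5,"z":-1,"rx":0,"ry":0,"rz":0,"fingers":255},{"x":0.5,"y":-2.5,"z":-3,"rx":0,"ry":0,"rz":0,"fingers":255},{"x":0.5,"y":-2.5,"z":-4,"rx":0,"ry":0,"rz":0,"fingers":255},{"x":0.5,"y":-2.5,"z":-4,"rx":0,"ry":0,"rz":0,"fingers":255},{"x":0.5,"y":-2.5,"z":-4,"rx":0,"ry":0,"rz":0,"fingers":255},{"x":0.5,"y":-2.5,"z":-4,"rx":0,"ry":0,"rz":0,"fingers":255},{"x":0.5,"y":-2.5,"z":-4,"rx":0,"ry":0,"rz":0,"fingers":255},{"x":0.5,"y":-2.5,"z":-4,"rx":0,"ry":0,"rz":0,"fingers":255}]'
python3 -c "
from h import *
d=snap('side','s3'); crop(d,270,500,130,330,3.2,'pics/s3c.png')"
```

```text
clock: 19.1
position: [472.6, -215.2, 344.6]
orientation: [1.703, 0.793, -1.699]
force: [0.6, -0.3, -2.8]
width: 16.0
clock: 19.9
position: [477.9, -240.1, 305.7]
orientation: [1.703, 0.792, -1.697]
force: [-0.0, -0.9, -2.4]
width: 15.6
t 19.95 tcp [ 477.8 -240.1  305.4] grasp [ 478.  -240.2  246.4] 
 [[ 0.003  0.767 -0.641]
 [-0.001 -0.641 -0.767]
 [-1.     0.003 -0.001]] q [-0.57 -0.14  1.89  0.    1.39  0.13] jawhead -39.9 w 15.7 F [-0.3  0.3 -2.9]
```

View pics/s3c.png

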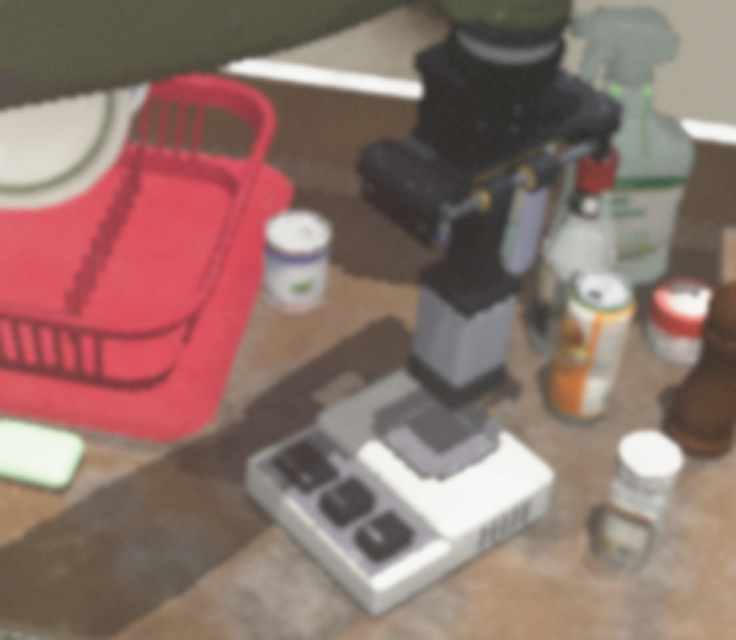

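```bash
python3 -m pendant '[{"x":-0.1,"y":0.8,"z":0,"rx":0,"ry":0,"rz":0,"fingers":255},{"x":-0.1,"y":0.8,"z":-2,"rx":0,"ry":0,"rz":0,"fingers":255},{"x":-0.1,"y":0.8,"z":-4,"rx":0,"ry":0,"rz":0,"fingers":255},{"x":-0.1,"y":0.8,"z":-4.3,"rx":0,"ry":0,"rz":0,"fingers":255},{"x":-0.1,"y":0.8,"z":-4.3,"rx":0,"ry":0,"rz":0,"fingers":255},{"x":-0.1,"y":0.8,"z":-4.3,"rx":0,"ry":0,"rz":0,"fingers":255},{"x":-0.1,"y":0.8,"z":-4.3,"rx":0,"ry":0,"rz":0,"fingers":255},{"x":-0.1,"y":0.8,"z":-4.3,"rx":0,"ry":0,"rz":0,"fingers":255}]'
python3 -c "
from h import *
d=snap('side','s4'); crop(d,330,460,190,330,4.2,'pics/s4c.png')
d=snap('top','t6'); crop(d,330,500,200,335,4.2,'pics/t6c.png')"
```

```text
clock: 20.75
position: [477.2, -232.4, 263.6]
orientation: [1.703, 0.791, -1.696]
force: [0.6, -0.2, -2.6]
width: 15.6
t 20.8 tcp [ 477.1 -232.3  263.3] grasp [ 477.4 -232.4  204.3] 
 [[ 0.005  0.767 -0.642]
 [-0.002 -0.642 -0.767]
 [-1.     0.005 -0.001]] q [-0.55 -0.12  1.95  0.    1.31  0.14] jawhead -39.9 w 15.9 F [ 0.1  0.  -2.8]
t 20.85 tcp [ 477.  -232.3  263.1] grasp [ 477.3 -232.4  204.1] 
 [[ 0.004  0.767 -0.641]
 [-0.002 -0.641 -0.767]
 [-1.     0.004 -0.001]] q [-0.55 -0.12  1.95  0.    1.31  0.14] jawhead -39.9 w 16.2 F [ 0.   0.2 -2.4]
```

View pics/s4c.png

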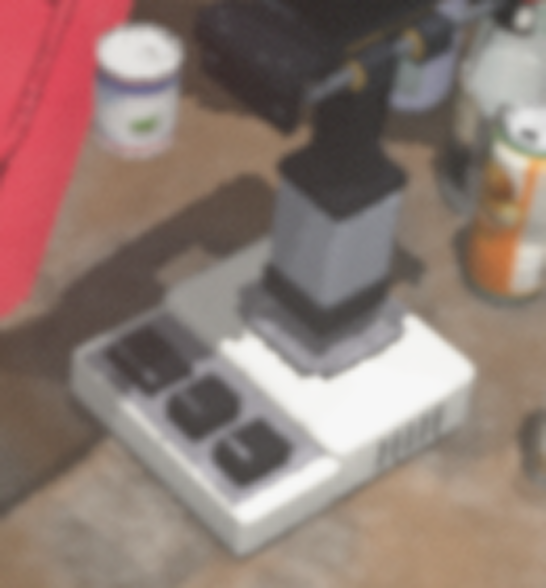

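View pics/t6c.png

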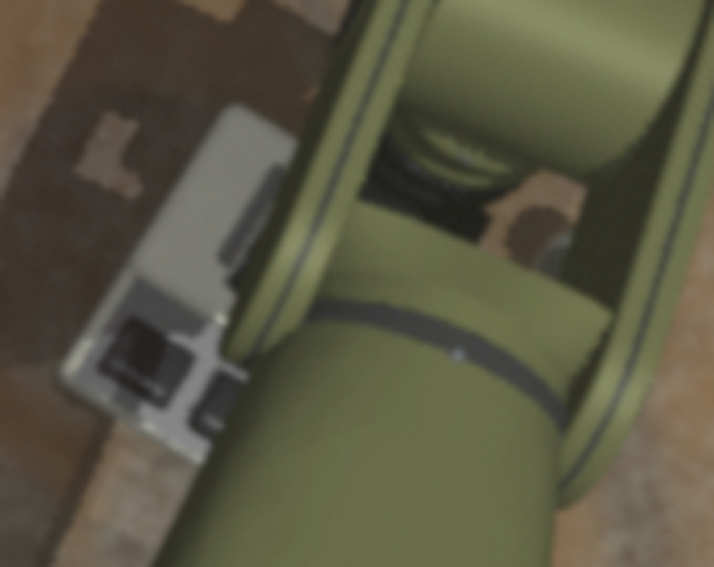

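```bash
python3 -m pendant '[{"x":0,"y":0,"z":-0.4,"rx":0,"ry":0,"rz":0,"fingers":255},{"x":0,"y":0,"z":-0.8,"rx":0,"ry":0,"rz":0,"fingers":255},{"x":0,"y":0,"z":-1.1,"rx":0,"ry":0,"rz":0,"fingers":255},{"x":0,"y":0,"z":-1.4,"rx":0,"ry":0,"rz":0,"fingers":255},{"x":0,"y":0,"z":-1.6,"rx":0,"ry":0,"rz":0,"fingers":255},{"x":0,"y":0,"z":-1.8,"rx":0,"ry":0,"rz":0,"fingers":255},{"x":0,"y":0,"z":-1.9,"rx":0,"ry":0,"rz":0,"fingers":255},{"x":0,"y":0,"z":-1.9,"rx":0,"ry":0,"rz":0,"fingers":255}]'
```

```text
clock: 21.65
position: [477.0, -232.2, 244.0]
orientation: [1.703, 0.791, -1.697]
force: [-0.1, -0.3, -2.5]
width: 15.4
```

```bash
python3 -m pendant '[{"x":0,"y":0,"z":-0.1,"rx":0,"ry":0,"rz":0,"fingers":255},{"x":0,"y":0,"z":-0.2,"rx":0,"ry":0,"rz":0,"fingers":255},{"x":0,"y":0,"z":-0.3,"rx":0,"ry":0,"rz":0,"fingers":255},{"x":0,"y":0,"z":-0.3,"rx":0,"ry":0,"rz":0,"fingers":255},{"x":0,"y":0,"z":-0.3,"rx":0,"ry":0,"rz":0,"fingers":255},{"x":0,"y":0,"z":-0.3,"rx":0,"ry":0,"rz":0,"fingers":255},{"x":0,"y":0,"z":-0.3,"rx":0,"ry":0,"rz":0,"fingers":255},{"x":0,"y":0,"z":-0.3,"rx":0,"ry":0,"rz":0,"fingers":255}]'
```

```text
clock: 22.45
position: [477.4, -232.4, 242.6]
orientation: [1.703, 0.79, -1.696]
force: [-1.0, 1.1, 5.8]
width: 16.1
```

```bash
python3 -m pendant '[{"x":0,"y":0,"z":0,"rx":0,"ry":0,"rz":0,"fingers":200},{"x":0,"y":0,"z":0,"rx":0,"ry":0,"rz":0,"fingers":160},{"x":0,"y":0,"z":0,"rx":0,"ry":0,"rz":0,"fingers":120},{"x":0,"y":0,"z":0,"rx":0,"ry":0,"rz":0,"fingers":100},{"x":0,"y":0,"z":0,"rx":0,"ry":0,"rz":0,"fingers":100},{"x":0,"y":0,"z":0,"rx":0,"ry":0,"rz":0,"fingers":100},{"x":0,"y":0,"z":0,"rx":0,"ry":0,"rz":0,"fingers":100},{"x":0,"y":0,"z":0,"rx":0,"ry":0,"rz":0,"fingers":100}]'
python3 -m pendant '[{"x":0,"y":0,"z":1,"rx":0,"ry":0,"rz":0,"fingers":100},{"x":0,"y":0,"z":3,"rx":0,"ry":0,"rz":0,"fingers":100},{"x":0,"y":0,"z":6,"rx":0,"ry":0,"rz":0,"fingers":100},{"x":0,"y":0,"z":9,"rx":0,"ry":0,"rz":0,"fingers":200},{"x":-3,"y":2,"z":11,"rx":0,"ry":0,"rz":0.13,"fingers":255},{"x":-6,"y":4.5,"z":11,"rx":0,"ry":0,"rz":0.26,"fingers":255},{"x":-9,"y":7,"z":11,"rx":0,"ry":0,"rz":0.39,"fingers":255},{"x":-12,"y":10,"z":11,"rx":0,"ry":0,"rz":0.52,"fingers":255}]'
python3 -c "
from h import *
d=snap('side','s5'); crop(d,330,460,190,330,4.2,'pics/s5c.png')"
```

```text
clock: 23.25
position: [477.4, -232.4, 242.5]
orientation: [1.703, 0.79, -1.696]
force: [0.2, 0.2, -0.8]
width: 57.5
clock: 24.05
position: [356.3, -131.8, 353.6]
orientation: [1.339, 1.118, -1.329]
force: [0.3, 0.4, -0.6]
width: 23.0
t 24.1 tcp [ 353.2 -128.6  353.6] grasp [ 353.6 -128.4  294.6] 
 [[ 0.006  0.986 -0.165]
 [ 0.002 -0.165 -0.986]
 [-1.     0.006 -0.003]] q [-0.49 -0.57  2.13  0.    1.58 -0.33] jawhead -9.5 w 19.1 F [0.9 2.4 0.4]
```

View pics/s5c.png

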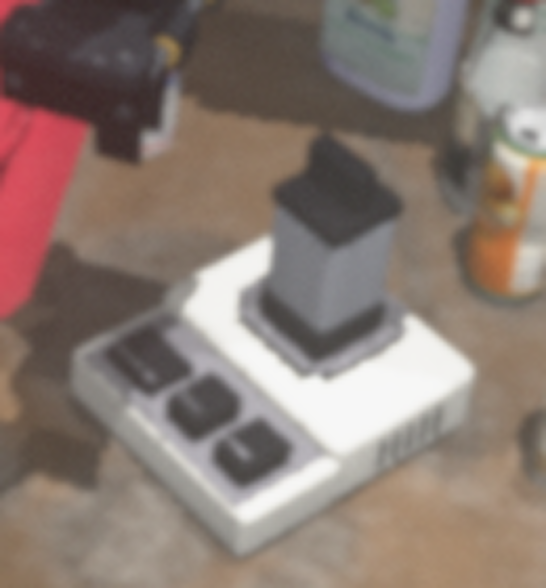

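```bash
python3 -m pendant '[{"x":1,"y":-1,"z":0,"rx":0,"ry":0,"rz":0.15,"fingers":255},{"x":2,"y":-2,"z":0,"rx":0,"ry":0,"rz":0.3,"fingers":255},{"x":3,"y":-3,"z":0,"rx":0,"ry":0,"rz":0.45,"fingers":255},{"x":4.4,"y":-4.7,"z":0,"rx":0,"ry":0,"rz":0.6,"fingers":255},{"x":4.4,"y":-4.7,"z":0,"rx":0,"ry":0,"rz":0.75,"fingers":255},{"x":4.4,"y":-4.7,"z":0,"rx":0,"ry":0,"rz":0.9,"fingers":255},{"x":4.4,"y":-4.7,"z":0,"rx":0,"ry":0,"rz":1.04,"fingers":255},{"x":4.4,"y":-4.7,"z":0,"rx":0,"ry":0,"rz":1.04,"fingers":255}]'
python3 - <<'E'
from h import *
d=snap("wrist","w5"); snap("top","t7")
for f in ("s5","t7"):
    e=pickle.load(open(f"pics/{f}.pkl","rb"));P=cloud(e);X,Y,Z=[P[...,i] for i in range(3)]
    for lo,hi,n in((172,200,"bar"),(148,170,"lid")):
        m=(abs(X-477)<45)&(abs(Y+232)<45)&(Z>lo)&(Z<hi)
        if m.sum()>20:
            q=np.stack([X[m],Y[m]],1).astype(np.float32); print(f,n,len(q),np.percentile(Z[m],[10,50,90]),cv2.minAreaRect(q))
E
```

```text
clock: 24.9
position: [397.3, -175.6, 354.4]
orientation: [0.551, 1.501, -0.541]
force: [0.8, -0.0, -0.9]
width: 0.3
t 24.95 tcp [ 397.3 -175.6  354.3] grasp [ 397.4 -175.2  295.3] 
 [[ 0.002  0.644  0.765]
 [ 0.006  0.765 -0.644]
 [-1.     0.006 -0.002]] q [-0.54 -0.41  2.02  0.01  1.53 -1.41] jawhead 49.9 w 0.1 F [-0.   0.4 -0.5]
t 25.0 tcp [ 397.3 -175.6  354.2] grasp [ 397.4 -175.2  295.2] 
 [[ 0.002  0.644  0.765]
 [ 0.006  0.765 -0.644]
 [-1.     0.006 -0.002]] q [-0.54 -0.41  2.02  0.01  1.53 -1.41] jawhead 49.9 w 0.5 F [ 0.4  0.1 -0.1]
s5 bar 160 [175.16819496 185.11398033 188.35178699] ((477.447021484375, -233.204345703125), (45.88486862182617, 20.558069229125977), 51.10976791381836)
s5 lid 311 [153.43868386 158.65401479 164.40347364] ((477.0350646972656, -232.43353271484375), (55.47126388549805, 56.96982955932617), 50.31416320800781)
```

View pics/w5.png

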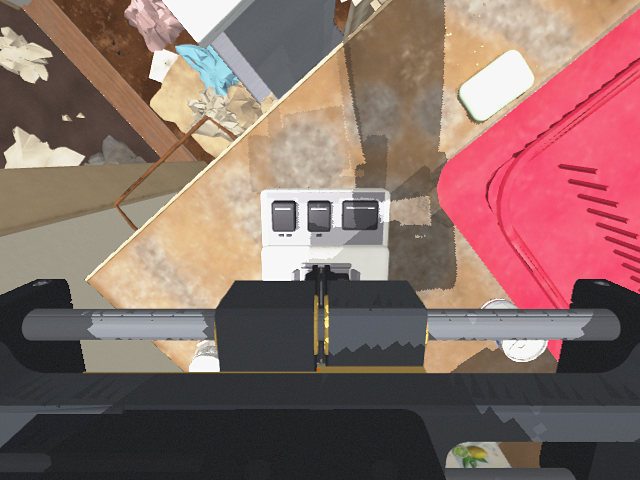

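```bash
python3 -m pendant '[{"x":0.1,"y":-0.1,"z":-4,"rx":0,"ry":0,"rz":0,"fingers":255},{"x":0.1,"y":-0.1,"z":-8,"rx":0,"ry":0,"rz":0,"fingers":255},{"x":0.1,"y":-0.1,"z":-12,"rx":0,"ry":0,"rz":0,"fingers":255},{"x":0.1,"y":-0.1,"z":-16,"rx":0,"ry":0,"rz":0,"fingers":255},{"x":0.1,"y":-0.1,"z":-19,"rx":0,"ry":0,"rz":0,"fingers":255},{"x":0.1,"y":-0.1,"z":-20.5,"rx":0,"ry":0,"rz":0,"fingers":255},{"x":0.1,"y":-0.1,"z":-20.5,"rx":0,"ry":0,"rz":0,"fingers":255},{"x":0.1,"y":-0.1,"z":-20.5,"rx":0,"ry":0,"rz":0,"fingers":255}]'
python3 -c "
from h import *
d=snap('wrist','w6')"
```

```text
clock: 25.8
position: [398.6, -176.7, 149.8]
orientation: [0.554, 1.5, -0.544]
force: [-0.2, 0.3, 0.6]
width: 0.3
t 25.85 tcp [ 399.  -177.   150.6] grasp [ 399.3 -176.7   91.6] 
 [[ 0.004  0.645  0.764]
 [ 0.005  0.764 -0.645]
 [-1.     0.006 -0.   ]] q [-0.54 -0.23  2.24  0.01  1.13 -1.42] jawhead 49.8 w 0.4 F [0.2 0.1 0.8]
```

View pics/w6.png

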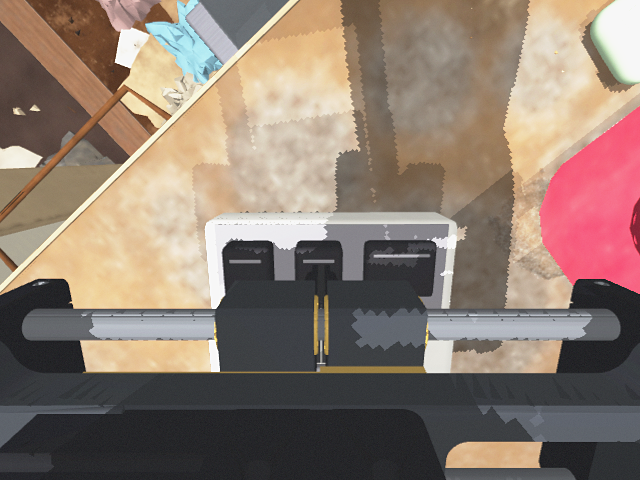

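Fingers are over the slow key (columns 296–343, key centre ~319). Press it.

```bash
python3 -m pendant '[{"x":0,"y":0,"z":-0.8,"rx":0,"ry":0,"rz":0,"fingers":255},{"x":0,"y":0,"z":-1.4,"rx":0,"ry":0,"rz":0,"fingers":255},{"x":0,"y":0,"z":-1.9,"rx":0,"ry":0,"rz":0,"fingers":255},{"x":0,"y":0,"z":-2.3,"rx":0,"ry":0,"rz":0,"fingers":255},{"x":0,"y":0,"z":-2.5,"rx":0,"ry":0,"rz":0,"fingers":255},{"x":0,"y":0,"z":-2.6,"rx":0,"ry":0,"rz":0,"fingers":255},{"x":0,"y":0,"z":-2.7,"rx":0,"ry":0,"rz":0,"fingers":255},{"x":0,"y":0,"z":-2.7,"rx":0,"ry":0,"rz":0,"fingers":255}]'
```

```text
clock: 26.65
position: [399.2, -177.1, 124.7]
orientation: [0.553, 1.499, -0.544]
force: [-3.3, 1.2, 8.7]
width: 0.5
```

```bash
python3 -m pendant '[{"x":0,"y":0,"z":-0.1,"rx":0,"ry":0,"rz":0,"fingers":255},{"x":0,"y":0,"z":-0.1,"rx":0,"ry":0,"rz":0,"fingers":255},{"x":0,"y":0,"z":2,"rx":0,"ry":0,"rz":0,"fingers":255},{"x":0,"y":0,"z":6,"rx":0,"ry":0,"rz":0,"fingers":255},{"x":0,"y":0,"z":10,"rx":0,"ry":0,"rz":0,"fingers":255},{"x":0,"y":0,"z":14,"rx":0,"ry":0,"rz":0,"fingers":255},{"x":0,"y":0,"z":18,"rx":0,"ry":0,"rz":0,"fingers":255},{"x":0,"y":0,"z":20,"rx":0,"ry":0,"rz":0,"fingers":255}]'
python3 -m pendant '[{"x":-1,"y":3,"z":1,"rx":0,"ry":0,"rz":0,"fingers":255},{"x":-2,"y":7,"z":1,"rx":0,"ry":0,"rz":0,"fingers":255},{"x":-3,"y":11,"z":1,"rx":0,"ry":0,"rz":0,"fingers":255},{"x":-3,"y":14,"z":1,"rx":0,"ry":0,"rz":0,"fingers":255},{"x":-3,"y":14,"z":1,"rx":0,"ry":0,"rz":0,"fingers":255},{"x":-3,"y":14,"z":1,"rx":0,"ry":0,"rz":0,"fingers":255},{"x":-3,"y":14,"z":1,"rx":0,"ry":0,"rz":0,"fingers":255},{"x":-3,"y":14,"z":1,"rx":0,"ry":0,"rz":0,"fingers":255}]'
python3 - <<'E'
from h import *
d=snap("wrist","w7")
snap("top","t8"); e=snap("side","s6")
for dd in (d,e):
  P=cloud(dd)
  for n,p in (("stop",(431,-138.5)),("slow",(398.5,-176.5)),("fast",(371.5,-209))):
    u,v=map(int,proj(dd,(*p,55))); print(n,u,v,np.median(P[v-3:v+4,u-3:u+4].reshape(-1,3),0).round(1))
X,Y,Z=[P[...,i] for i in range(3)]
for lo,hi,n in((172,200,"bar"),(148,170,"lid")):
    m=(abs(X-477)<45)&(abs(Y+232)<45)&(Z>lo)&(Z<hi); q=np.stack([X[m],Y[m]],1).astype(np.float32); print(n,np.median(Z[m]),cv2.minAreaRect(q))
E
```

```text
clock: 27.45
position: [399.8, -177.4, 328.8]
orientation: [0.552, 1.494, -0.544]
force: [0.9, -0.4, 0.6]
width: 0.4
clock: 28.25
position: [369.8, -38.3, 338.6]
orientation: [0.553, 1.494, -0.546]
force: [-1.0, 0.2, 1.2]
width: 0.3
t 28.3 tcp [369.8 -38.3 338.7] grasp [370.2 -38.1 279.7] 
 [[ 0.007  0.646  0.763]
 [ 0.002  0.763 -0.646]
 [-1.     0.006  0.004]] q [-0.25 -0.58  2.16  0.    1.55 -1.12] jawhead 49.7 w 0.4 F [-0.3 -0.3  0.3]
t 28.35 tcp [369.8 -38.2 338.7] grasp [370.2 -38.1 279.7] 
 [[ 0.007  0.646  0.763]
 [ 0.003  0.763 -0.646]
 [-1.     0.006  0.004]] q [-0.25 -0.58  2.16  0.    1.55 -1.12] jawhead 49.7 w 0.5 F [ 0.1 -0.3 -0.4]
t 28.4 tcp [369.8 -38.1 338.7] grasp [370.2 -37.9 279.7] 
 [[ 0.007  0.646  0.763]
 [ 0.003  0.763 -0.646]
 [-1.     0.006  0.004]] q [-0.25 -0.58  2.16  0.    1.55 -1.12] jawhead 49.8 w 0.8 F [ 0.4  0.  -0.3]
stop 290 305 [338.  -22.4 359.9]
slow 249 305 [331.9 -29.7 359.3]
fast 214 305 [ 368.9 -206.    60.4]
stop 364 272 [ 426.8 -137.4   60.5]
slow 377 284 [ 405.9 -174.1   48.8]
fast 389 295 [ 368.1 -208.9   60.8]
bar 185.37925154581407 ((477.2665710449219, -232.2638397216797), (44.45257568359375, 18.365854263305664), 48.26641845703125)
lid 159.05053881925056 ((476.2952880859375, -231.73260498046875), (55.120948791503906, 55.49858093261719), 49.71506881713867)
```

View pics/s6.png

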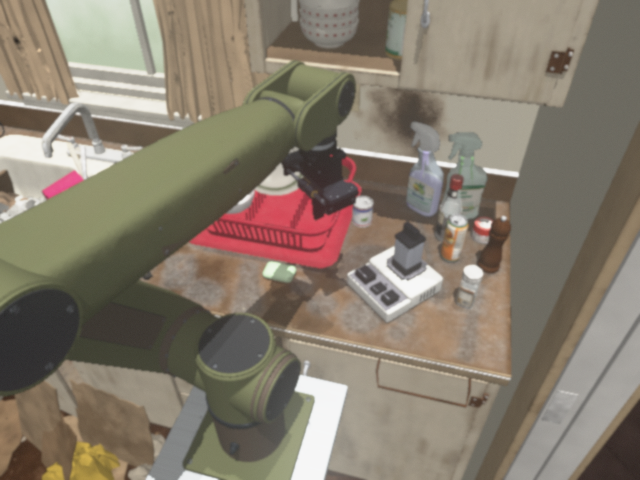

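View pics/w7.png

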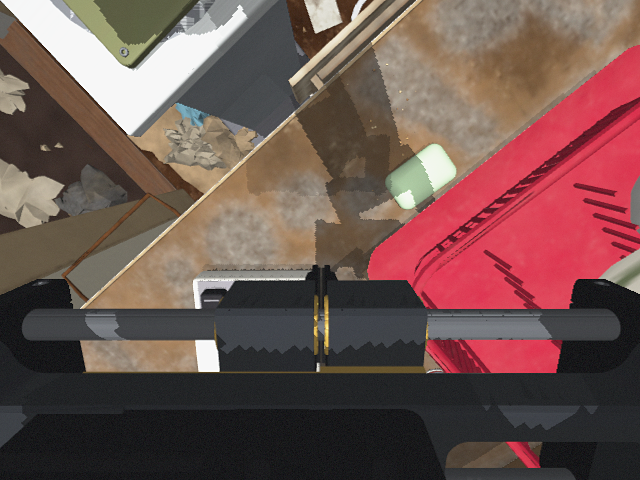

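```bash
python3 -c "
from plant import bot
print(bot.close_job())"
```

```text
the job is handed in; nothing more can be done
None
```

The job is done and was handed in at about 28.4 s on the robot's clock. I worked in the order asked:

1. **Stop key:** I pressed it. Depth then read 49.8 mm for stop (latched) and 60.1 mm for fast (popped up).
2. **Beaker upright:** I gripped it across the body, stood it on the worktop and let go. It stayed upright.
3. **Into the nest:** I took it by the lid bar, lowered it into the nest and let go. The first attempt at the bar failed because I lifted before the fingers had closed. The beaker had not moved, and the second attempt held.
4. **Slow key:** I pressed it, then backed the arm clear.

**Last checks (side camera):**
- Slow read 48.8 mm (latched), stop 60.5 mm and fast 60.8 mm (both up).
- The lid top read 159 mm, exactly what it should be with the beaker fully home. The bar's top read 185 mm, against 187 mm expected.
- The tin, spice jar and soap look unmoved in the picture; I judged that by eye.
- The robot was touching nothing.
- In the last wrist view the gripper hid the stop and slow keys, so those two readings rest on the side camera alone.
- The force readings I saw stayed below 10 N.

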